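# Fetch the tattoo machine from behind the inks

## Robot

A 7-joint arm with a two-finger parallel gripper is mounted at the origin on the work surface. World frame = base frame: x ahead of the robot, y to its left, z up, the work surface at z = 0. Lengths are in m, angles in rad, forces in N, time in s.
With the tool pointing down it reaches from about 0.375 to 0.925 m from the base axis. Payload 3.1 kg.
Tool frame: the origin (TCP) lies at the centre of the arm's flange, where the gripper is bolted on; the fingertips stand 173 mm ahead of it and the grasp point (between the pads) lies 155 mm ahead of it; z points along the fingers, y is the line along which they close (so a half turn about z gives the same grasp; the last joint's range is limited). The gripper opens to 85 mm and grips with 20 to 120 N. Pads are 22 mm wide; open, the fingers measure 114 mm over their backs; the gripper's body (76 mm by 85 mm) begins 54 mm behind the grasp point. The pads swing forward as they close: fully open they stand 13 mm farther back than shut.
Start: joints at [-1.281, 0.383, 0.044, 1.598, -0.018, 1.161, -0.05], TCP at [0.246, 0.602, 0.405] pointing down, gripper open.
Joint ranges: [-2.61, 2.61], [-0.41, 2.15], [-1.48, 1.57], [0, 2.5], [-1.57, 4.71], [0.05, 1.97], [-2.85, 2.85]. Speed limits (rad/s): [2.79, 2.79, 3.14, 3.14, 3.14, 3.14, 3.14].

## Interface

Orientations are given as a unit quaternion [x, y, z, w].
In Python, from cell import robot, viewer, job gives the robot as it stands.
- The arm moves only by the shell command python3 -m creep 'ROWS'. ROWS is a JSON object of lists of equal length, an entry for each row: "jaw": the opening, from 0 (shut) to 1 (fully open); "travel": the shift along the tool's x, y, z in mm, a list of three; "rot": the turn, a rotation vector about the tool's x, y, z in rad, a list of three. In form: {"jaw": [jaw, ...], "travel": [[x, y, z], ...], "rot": [[rx, ry, rz], ...]}. A call has 1 to 8 rows; each row is the pose to reach, as a shift and turn from the pose commanded when the call began, along the tool's axes at that moment; what a row does not reach only later rows make up. A row lasts 1/12 s, in which the tool goes at most 41.7 mm and 7.16 degrees, less where a joint would pass 70% of its speed; a pose out of reach is approached as far as the arm can. A call with a gripper value outside its range is refused whole. The fingers move at their own pace and stop on an object; the grip force is fixed at half the most. Time passes only in rows, so rows that repeat a pose let the fingers close. It gives the time, the measured TCP pose, the force, the opening and the grip force at its end, in the units of the state.
- robot.get_state(): the state, without advancing time (a new reading comes with each control period).
- viewer.capture(name): name is "scene" or "top"; returns the picture (420x560x3 uint8, red, green, blue); there is no depth.
- viewer.camera_info(name): a dict with "mtx" (3x3 intrinsics, pixels), "R" (3x3) and "t" (3): a world point X has camera coordinates R X + t. Camera axes: x right, y down, z forward; pixel columns grow to the right and rows downward; lengths in m; the calibration is good to about 2 mm. A picture is of the moment at which its call begins. camera_info takes no time and is no camera call.
- job.job_done(): hands the job in; it is judged then, once.
The state is a dict: "t": time; "joints": joint angles; "joint_velocities": joint speeds; "joint_efforts": joint torques, N m; "eef_pos": TCP position; "tcp_rot": TCP orientation; "force": force on the tool from outside, world axes, zero at the start; "wrist_torque": the same for the moment, N m; "gripper_width": opening from 0.0 (shut) to 1.0 (fully open); "finger_force": force on a finger pad.
Only numpy, scipy, OpenCV 4.12 (cv2) and the standard library are available. Lean on these libraries where they do the work, as an engineer would, in place of code of your own. Each camera call takes 0.05 s, during which the arm holds its last target. There are 200 camera calls.

## Task

The tattoo machine lies on the ink rack behind three ink bottles. First stand all three bottles in the steel tray to clear the way; only then fetch the machine and lay it gently, not dropping it, on the middle of the green pad, lengthwise along it; and after that put each bottle back upright on the very ring it came from. Keep the bottles from tipping over and do not disturb the jar, the wash bottle and the pen cup.

Things in the scene. Friction and masses are not known exactly. Their poses are not given: they have to be found in the camera images.
- red_ink: red ink bottle, upright: red round body 34 mm in diameter from the bottom up to 66 mm (white paper band on its lower part), shoulder to 73 mm, black pointed cap 16 mm wide to 95 mm. 40 to 75 g. Origin: centre of its underside; z up along the bottle. At the start it stands on one of the rack's three rings; which colour stands on which ring varies.
- yellow_ink: yellow ink bottle, upright: yellow round body 34 mm in diameter from the bottom up to 66 mm (white paper band on its lower part), shoulder to 73 mm, black pointed cap 16 mm wide to 95 mm. 40 to 75 g. Origin: centre of its underside; z up along the bottle. At the start it stands on one of the rack's three rings; which colour stands on which ring varies.
- blue_ink: blue ink bottle, upright: blue round body 34 mm in diameter from the bottom up to 66 mm (white paper band on its lower part), shoulder to 73 mm, black pointed cap 16 mm wide to 95 mm. 40 to 75 g. Origin: centre of its underside; z up along the bottle. At the start it stands on one of the rack's three rings; which colour stands on which ring varies.
- machine: tattoo machine lying flat behind the bottles (away from the robot), parallel to their row: black box body, orange mark on top, 76 long x 32 wide x 28 mm high, from x = -56 to +20 mm, then copper grip (diameter 26) to +42, steel point to +56. Origin on its underside, mid-length; x to the point, z up. 120-240 g, centre of mass at x = -8. Pinch the black body across its width (own y), x -40 to +10.
- ink_rack: ink rack: fixed grey slab, 170 (x) x 200 (y) x 10 mm high; on top three white rings (41 mm) at x = -35, y = -45, 0, +45 mm, and a white strip at x = +30 under the machine. Bottles are 11 mm apart in the row: grip them along rack x, where 30 mm separate them from the machine. Origin: centre of underside; x away from the robot. Place and yaw vary.
- tray: steel tray, the side area for the bottles: fixed shallow open tray, 230 (x) x 130 (y) mm outside, walls 4 mm thick and 12 mm high, floor 4 mm thick (bottles stand at z = 4 mm). Origin: centre of its underside; x along its length. It stands left or right of the rack; place and yaw vary.
- pad: green work pad: fixed flat pad, 140 (x) x 65 (y) x 4 mm thick. Origin: centre of its underside; x along its length, top face at z = 4 mm. On the other side of the rack from the tray; place and yaw vary. The machine may point either way along it.
- jar: bystander: small amber jar with white lid, 54 mm in diameter, 45 mm high, just beyond the rack. Origin: centre of its underside. Leave it alone.
- wash_bottle: bystander: blue wash bottle with bent spout, 58 mm in diameter, 168 mm high, beyond the work on the left. Origin: centre of its underside. Leave it alone.
- pen_cup: bystander: orange cup full of pens, 64 mm in diameter, 140 mm high, beyond the work on the right. Origin: centre of its underside. Leave it alone.

How it is judged:
By the outcome, as a careful person would: the job done as asked, in the order asked, and still so for the second after the job is handed in, with the robot touching nothing.
It also fails if it takes over 147 s, if anything falls off the work surface, if the arm or the gripper's body presses on something with over 40 N, if the wrist force passes 120 N, or if a joint passes its speed limit or range.

## Working session

There is one attempt and no reset: what is moved stays moved. The work goes in short steps, Python scripts to look and compute and a shell command to move; the robot and the scene stay as the last step left them, time stands still between calls to the robot, and variables do not carry over. Pictures are saved under pics/ and viewed, at most 14 in all, crops included, and the job is handed in when it is done.

```bash
ls; mkdir -p pics
python3 - <<'E'
from cell import robot, viewer
import cv2,json
s=robot.get_state()
print({k:s[k] for k in('t','eef_pos','tcp_rot','gripper_width','force')})
for n in('scene','top'):
    im=viewer.capture(n); cv2.imwrite(f'pics/{n}0.png',im[:,:,::-1])
    c=viewer.camera_info(n); print(n,c)
E
```

```text
pics
{'t': 0.0, 'eef_pos': array([0.24559276, 0.60129357, 0.40329892]), 'tcp_rot': array([ 1.92669914e-01,  9.81262770e-01, -1.28108041e-03, -1.97092062e-04]), 'gripper_width': 1.0008232624344517, 'force': array([-0.12740258,  1.10243936,  0.51007333])}
scene {'mtx': array([[393.02415683,   0.        , 282.4538252 ],
       [  0.        , 393.02415683, 211.20900809],
       [  0.        ,   0.        ,   1.        ]]), 'R': array([[-0.6714181 ,  0.7408656 ,  0.01777344],
       [ 0.399908  ,  0.38240435, -0.83297089],
       [-0.62391612, -0.55216399, -0.55303128]]), 't': array([ 0.42182553, -0.22085534,  1.18495015])}
top {'mtx': array([[395.74979985,   0.        , 281.97393924],
       [  0.        , 395.74979985, 211.45626342],
       [  0.        ,   0.        ,   1.        ]]), 'R': array([[ 0.02526791, -0.99951227, -0.018351  ],
       [-0.99883294, -0.02448638, -0.0416315 ],
       [ 0.04116185,  0.01938153, -0.99896449]]), 't': array([-0.00134067,  0.62190013,  0.82132669])}
```

View pics/top0.png

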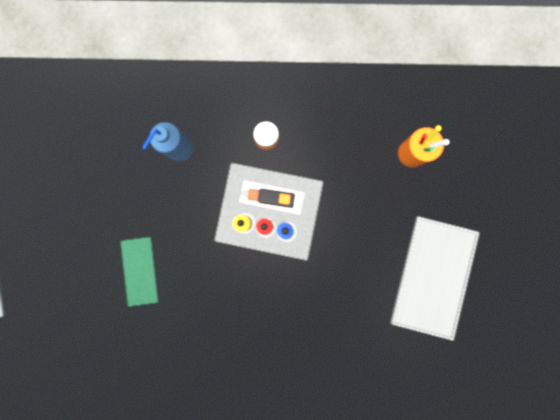

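View pics/scene0.png

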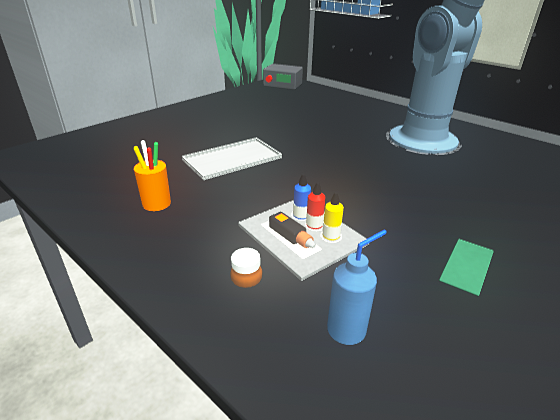

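The top view shows yellow at about (242,223), red at (265,227) and blue at (286,231). The machine is at (272,198) with its point to the left, the pad at (140,272), the tray at (435,278) and the jar at (266,135). The scene view agrees. Next I'll measure them.

```bash
cat > h.py <<'E'
from cell import robot, viewer
import cv2, numpy as np
from scipy.spatial.transform import Rotation as Ro
def ray(n,uv,z):
    c=viewer.camera_info(n); uv=np.atleast_2d(uv).astype(float)
    d=(np.linalg.inv(c['mtx'])@np.c_[uv,np.ones(len(uv))].T).T@c['R']
    o=-c['R'].T@c['t']
    return o+d*((z-o[2])/d[:,2])[:,None]
def proj(n,X):
    c=viewer.camera_info(n); p=c['mtx']@(c['R']@np.asarray(X)+c['t']); return p[:2]/p[2]
def mask(im,lo,hi,roi):
    m=cv2.inRange(cv2.cvtColor(im,cv2.COLOR_RGB2HSV),lo,hi); k=np.zeros_like(m)
    x0,y0,x1,y1=roi; k[y0:y1,x0:x1]=m[y0:y1,x0:x1]; return k
def big(m):
    c,_=cv2.findContours(m,cv2.RETR_EXTERNAL,cv2.CHAIN_APPROX_NONE); return max(c,key=cv2.contourArea)
def rect(n,m,z):
    P=ray(n,big(m)[:,0,:],z)[:,:2]
    (c,s,a)=cv2.minAreaRect((P*1000).astype(np.float32)); return np.round(c,1),np.round(s,1),round(a,2)
def go(target,yawdeg):
    """shift in tool axes (mm) and rotvec so that GRASP point at target(m), tool down, y axis at yawdeg (mod 180)"""
    s=robot.get_state(); R=Ro.from_quat(s['tcp_rot'])
    best=None
    for k in (0,180):
        y=np.radians(yawdeg+k); yv=np.array([np.cos(y),np.sin(y),0]); zv=np.array([0,0,-1.]); xv=np.cross(yv,zv)
        rv=(R.inv()*Ro.from_matrix(np.c_[xv,yv,zv])).as_rotvec()
        if best is None or np.linalg.norm(rv)<np.linalg.norm(best): best=rv
    t=np.array(target)+[0,0,.155]
    print('pos',np.round(s['eef_pos']*1000,1),'travel',np.round(R.inv().apply(t-s['eef_pos'])*1000,1),'rot',np.round(best,3),'joint7',round(s['joints'][6],2),'t',round(s['t'],2))
E
python3 - <<'E'
from h import *
im=viewer.capture('top')
rk=mask(im,(0,0,90),(179,60,255),(205,155,335,270))
rk=cv2.morphologyEx(rk,cv2.MORPH_CLOSE,np.ones((3,3)))
print('rack',rect('top',rk,.010))
print('tray',rect('top',mask(im,(0,0,110),(179,60,255),(380,205,490,350)),.012))
print('pad',rect('top',mask(im,(60,80,50),(90,255,255),(110,225,170,320)),.004))
for n,lo,hi in (('yellow',(22,120,120),(35,255,255)),('red',(170,130,100),(179,255,255)),('blue',(105,130,80),(125,255,255))):
    m=mask(im,lo,hi,(225,205,305,250)); 
    (u,v),r=cv2.minEnclosingCircle(big(m)); print(n,(u,v),r,np.round(ray('top',(u,v),.066)*1000,1))
# machine dark body
m=mask(im,(0,0,0),(179,255,60),(240,185,305,212))|mask(im,(8,120,80),(22,255,255),(240,180,305,212))
print('machine',rect('top',m,.038))
(u,v),r=cv2.minEnclosingCircle(big(mask(im,(0,0,190),(179,60,255),(245,115,285,150)))); print('jar',np.round(ray('top',(u,v),.045)*1000,1))
for k,roi in (('cup',(390,120,450,175)),('wash',(140,115,200,165))):pass
cv2.imwrite('pics/crop.png',cv2.resize(im[150:270,205:335,::-1],None,fx=5,fy=5,interpolation=cv2.INTER_CUBIC))
E
```

```text
rack (array([623.1,  42.9]), array([205.9, 176.2]), 79.94)
tray (array([ 492., -307.]), array([136.7, 234. ]), 76.94)
pad (array([487.4, 315.9]), array([142.8,  67.8]), 9.2)
yellow (241.7396697998047, 222.9049530029297) 8.335674285888672 [[595.  92.  66.]]Traceback (most recent call last):
  File "<stdin>", line 10, in <module>
  File "h.py", line 15, in big
    c,_=cv2.findContours(m,cv2.RETR_EXTERNAL,cv2.CHAIN_APPROX_NONE); return max(c,key=cv2.contourArea)
                                                                            ~~~^^^^^^^^^^^^^^^^^^^^^^^
ValueError: max() iterable argument is empty
```

Run:
```python
from h import *
im=viewer.capture('top')
for n,lo,hi in (('yellow',(22,120,120),(35,255,255)),('red',(0,150,100),(4,255,255)),('red2',(165,100,100),(179,255,255)),('blue',(105,130,80),(125,255,255))):
    m=mask(im,lo,hi,(225,205,305,250)); 
    if not m.any(): print(n,'none');continue
    (u,v),r=cv2.minEnclosingCircle(big(m)); print(n,(u,v),r,np.round(ray('top',(u,v),.066)*1000,1))
m=mask(im,(0,0,0),(179,255,70),(240,185,305,212))|mask(im,(5,120,80),(22,255,255),(240,180,305,212))
m=cv2.morphologyEx(m,cv2.MORPH_CLOSE,np.ones((3,3)))
print('machine',rect('top',m,.030))
(u,v),r=cv2.minEnclosingCircle(big(mask(im,(0,0,190),(179,60,255),(245,115,285,150)))); print('jar',np.round(ray('top',(u,v),.045)*1000,1))
cv2.imwrite('pics/crop.png',cv2.resize(im[155:270,205:335,::-1],None,fx=5,fy=5,interpolation=cv2.INTER_CUBIC))
```

```text
yellow (241.7396697998047, 222.9049530029297) 8.335674285888672 [[595.  92.  66.]]
red (264.25, 226.125) 7.336865425109863 [[589.7  47.3  66. ]]
red2 none
blue (284.84783935546875, 230.43478393554688) 7.661057949066162 [[582.3   6.5  66. ]]
machine (array([647.8,   9.7]), array([24.3, 21.5]), 80.06)
jar [[779.1  51.2  45. ]]
```

View pics/crop.png

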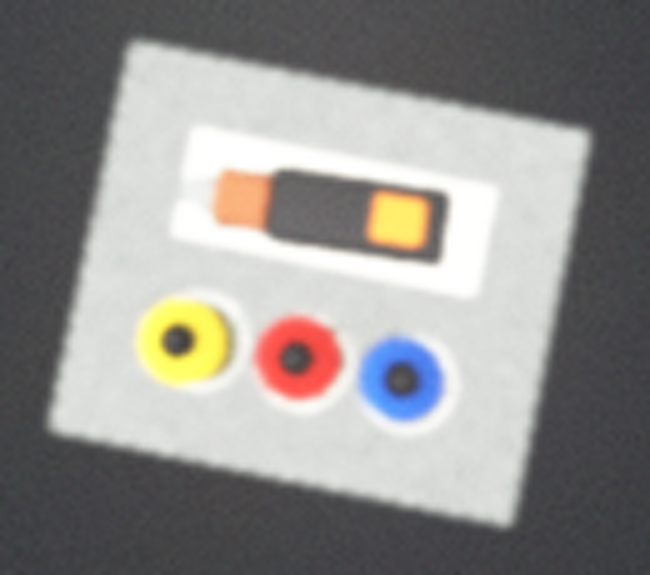

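The crop shows the bottles left to right as yellow, red, blue, at crop (183,342), (298,358) and (402,381). The machine lies above them, body spanning crop x 270–445, copper grip to the left. Bottle positions match the ring positions from the rack outline to within 2.5 mm.

Run:
```python
from h import *
im=viewer.capture('scene')
# check: bottle column in scene vs expected
for n,lo,hi,roi,B in (('yellow',(22,120,120),(35,255,255),(315,185,350,245),(594.9,90.8)),('red',(0,150,100),(4,255,255),(300,180,330,235),(589.7,46.7)),('blue',(105,130,80),(125,255,255),(285,175,315,225),(582.3,6.4))):
    x,y,w,h=cv2.boundingRect(big(mask(im,lo,hi,roi)))
    print(n,x+w/2-.5,w,y+h/2, proj('scene',(B[0]/1e3,B[1]/1e3,.06)))
go((.5815,.0055,.2),-10)
```

```text
yellow 333.5 20 214.5 [331.27402503 212.17425901]
red 315.5 18 204.0 [314.36776256 202.31762359]
blue 302.0 17 195.0 [300.81334848 193.42377196]
pos [245.7 601.5 404. ] travel [-536.2 -424.8   49.6] rot [-1.000e-03  1.000e-03  1.358e+00] joint7 -0.05 t 0.25
```

```bash
python3 -m creep '{"jaw":[0.65,0.65,0.65,0.65,0.65,0.65,0.65,0.65],"travel":[[-536,-425,30],[-536,-425,30],[-536,-425,30],[-536,-425,30],[-536,-425,30],[-536,-425,30],[-536,-425,30],[-536,-425,30]],"rot":[[0,0,1.358],[0,0,1.358],[0,0,1.358],[0,0,1.358],[0,0,1.358],[0,0,1.358],[0,0,1.358],[0,0,1.358]]}'; python3 -c "
from h import *
go((.582,.0065,.2),-10)"
```

```text
t: 0.92
eef_pos: [0.4097, 0.3095, 0.3902]
tcp_rot: [0.642, 0.767, 0.0, -0.0]
force: [0.7, -0.1, 0.3]
gripper_width: 0.651
finger_force: 0.0
pos [409.7 309.5 390.2] travel [-328.6  116.3   35. ] rot [ 0.    -0.001  0.352] joint7 -0.5 t 0.92
```

```bash
python3 -m creep '{"jaw":[0.65,0.65,0.65,0.65,0.65,0.65,0.65,0.65],"travel":[[-329,116,35],[-329,116,35],[-329,116,35],[-329,116,35],[-329,116,35],[-329,116,35],[-329,116,35],[-329,116,35]],"rot":[[0,0,0.352],[0,0,0.352],[0,0,0.352],[0,0,0.352],[0,0,0.352],[0,0,0.352],[0,0,0.352],[0,0,0.352]]}'; python3 -c "
from h import *
go((.582,.0065,.06),-10)"
```

```text
t: 1.58
eef_pos: [0.5751, 0.0224, 0.3568]
tcp_rot: [0.764, 0.645, 0.0, -0.0]
force: [0.1, 1.2, 1.2]
gripper_width: 0.648
finger_force: 0.0
pos [575.1  22.4 356.8] travel [-14.6   9.4 141.8] rot [ 0.    -0.001  0.006] joint7 -0.1 t 1.58
```

```bash
python3 -m creep '{"jaw":[0.65,0.65,0.65,0.65,0.65,0.65],"travel":[[-15,9,0],[-15,9,40],[-15,9,60],[-15,9,60],[-15,9,60],[-15,9,60]],"rot":[[0,0,0.006],[0,0,0.006],[0,0,0.006],[0,0,0.006],[0,0,0.006],[0,0,0.006]]}'; python3 -c "
from h import *
go((.582,.0065,.06),-10)
cv2.imwrite('pics/s1.png',cv2.resize(viewer.capture('scene')[90:270,200:400,::-1],None,fx=3,fy=3))"
```

```text
t: 2.08
eef_pos: [0.5815, 0.0081, 0.2979]
tcp_rot: [0.766, 0.643, 0.001, 0.0]
force: [-0.3, -0.2, 0.1]
gripper_width: 0.65
finger_force: 0.0
pos [581.5   8.1 297.9] travel [-1.6  0.7 82.9] rot [ 0.002 -0.001  0.   ] joint7 -0.04 t 2.08
```

View pics/s1.png

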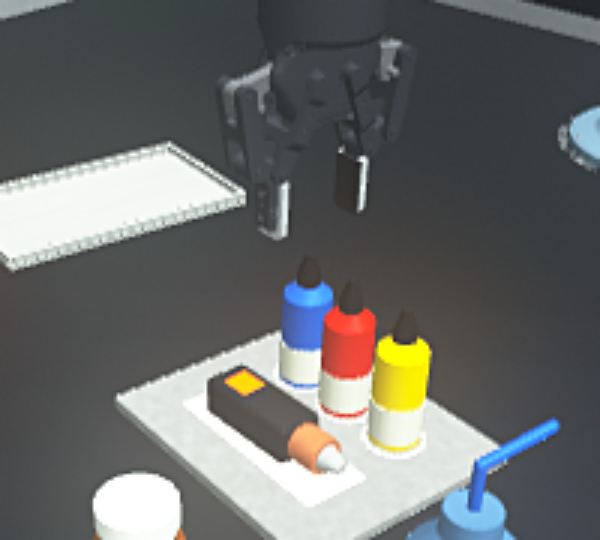

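The open fingers straddle blue from above, with tips at crop (275,235) and (352,210) and blue's cap at (310,270). I'll go down, close, then lift.

```bash
python3 -m creep '{"jaw":[0.65,0.65,0.65,0.65,0.65,0,0,0],"travel":[[-1,1,30],[-1,1,55],[-1,1,75],[-1,1,83],[-1,1,83],[-1,1,83],[-1,1,83],[-1,1,83]],"rot":[[0,0,0],[0,0,0],[0,0,0],[0,0,0],[0,0,0],[0,0,0],[0,0,0],[0,0,0]]}'; python3 -m creep '{"jaw":[0,0,0,0,0,0],"travel":[[0,0,0],[0,0,0],[0,0,0],[0,0,-5],[0,0,-15],[0,0,-15]],"rot":[[0,0,0],[0,0,0],[0,0,0],[0,0,0],[0,0,0],[0,0,0]]}'; python3 -c "
from h import *
go((.582,.0065,.06),-10)
cv2.imwrite('pics/s2.png',cv2.resize(viewer.capture('scene')[90:270,200:400,::-1],None,fx=3,fy=3))"
```

```text
t: 2.8
eef_pos: [0.5828, 0.0066, 0.2159]
tcp_rot: [0.766, 0.643, 0.002, 0.001]
force: [-0.0, 0.3, 2.3]
gripper_width: 0.382
finger_force: 59.1
t: 3.3
eef_pos: [0.5825, 0.0064, 0.2308]
tcp_rot: [0.766, 0.643, 0.001, 0.001]
force: [-0.4, -0.5, -0.5]
gripper_width: 0.383
finger_force: 59.3
pos [582.5   6.4 230.8] travel [ 0.  -0.6 15.7] rot [ 0.003 -0.001 -0.001] joint7 0.02 t 3.3
```

View pics/s2.png

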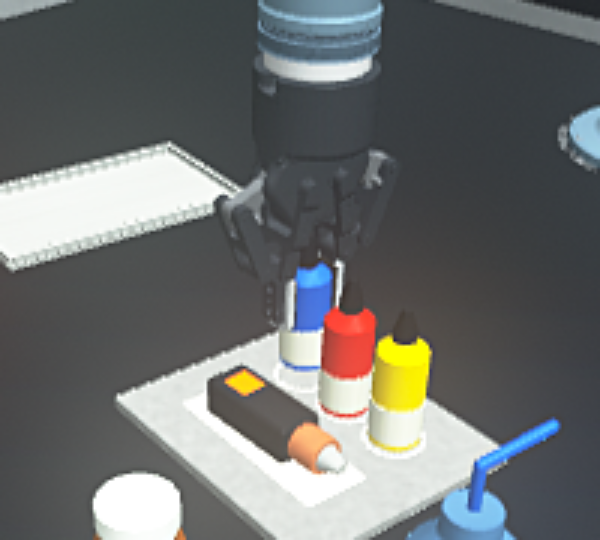

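Blue is lifted and upright, at crop (305,330) and clear of the rack. Its far tray slot comes next.

```bash
python3 -m creep '{"jaw":[0,0,0,0,0,0],"travel":[[0,0,-35],[0,0,-75],[0,0,-105],[0,0,-105],[0,0,-105],[0,0,-105]],"rot":[[0,0,0],[0,0,0],[0,0,0],[0,0,0],[0,0,0],[0,0,0]]}'; python3 -c "
from h import *
go((.560,-.323,.18),-10)"
```

```text
t: 3.85
eef_pos: [0.581, 0.0067, 0.3331]
tcp_rot: [0.766, 0.643, -0.0, -0.001]
force: [0.1, -0.1, -0.7]
gripper_width: 0.386
finger_force: 59.6
pos [581.    6.7 333.1] travel [-328.4   36.6   -1.9] rot [-0.001 -0.    -0.   ] joint7 -0.06 t 3.85
```

```bash
python3 -m creep '{"jaw":[0,0,0,0,0,0,0,0],"travel":[[-25,3,0],[-65,7,0],[-106,12,0],[-147,16,0],[-188,21,0],[-229,26,0],[-268,30,0],[-300,33,0]],"rot":[[0,0,0],[0,0,0],[0,0,0],[0,0,0],[0,0,0],[0,0,0],[0,0,0],[0,0,0]]}'; python3 -m creep '{"jaw":[0,0,0,0],"travel":[[-20,2,0],[-28,4,0],[-28,4,0],[-28,4,0]],"rot":[[0,0,0],[0,0,0],[0,0,0],[0,0,0]]}';python3 -c "
from h import *
go((.560,-.323,.056),-10)"
```

```text
t: 4.52
eef_pos: [0.5599, -0.2975, 0.3312]
tcp_rot: [0.767, 0.642, -0.002, -0.001]
force: [0.8, -0.4, 0.2]
gripper_width: 0.38
finger_force: 59.6
t: 4.85
eef_pos: [0.5611, -0.3214, 0.332]
tcp_rot: [0.766, 0.643, -0.0, -0.002]
force: [-0.5, 0.7, -1.4]
gripper_width: 0.384
finger_force: 59.6
pos [ 561.1 -321.4  332. ] travel [ -2.   -0.4 121. ] rot [-0.003 -0.002  0.   ] joint7 0.55 t 4.85
```

```bash
python3 -m creep '{"jaw":[0,0,0,0,0,0,0,0],"travel":[[0,0,30],[0,0,65],[0,0,95],[0,0,110],[0,0,115],[0,0,118],[0,0,120],[0,0,120]],"rot":[[0,0,0],[0,0,0],[0,0,0],[0,0,0],[0,0,0],[0,0,0],[0,0,0],[0,0,0]]}'; python3 -m creep '{"jaw":[0,0,0],"travel":[[0,0,0],[0,0,0.5],[0,0,1]],"rot":[[0,0,0],[0,0,0],[0,0,0]]}'
```

```text
t: 5.52
eef_pos: [0.562, -0.3231, 0.2154]
tcp_rot: [0.766, 0.643, 0.001, 0.001]
force: [0.2, -0.4, -0.2]
gripper_width: 0.377
finger_force: 59.6
t: 5.77
eef_pos: [0.5614, -0.3233, 0.214]
tcp_rot: [0.766, 0.643, 0.001, 0.001]
force: [-0.3, -0.8, -1.1]
gripper_width: 0.381
finger_force: 59.6
```

```bash
python3 -m creep '{"jaw":[0,0,0,0,0],"travel":[[0,0,1],[0,0,2],[0,0,3],[0,0,3],[0,0,3]],"rot":[[0,0,0],[0,0,0],[0,0,0],[0,0,0],[0,0,0]]}'
```

```text
t: 6.18
eef_pos: [0.561, -0.323, 0.21]
tcp_rot: [0.766, 0.643, 0.0, 0.0]
force: [-0.6, -0.0, 2.1]
gripper_width: 0.383
finger_force: 59.8
```

```bash
python3 -m creep '{"jaw":[0,0,0],"travel":[[0,0,0.5],[0,0,1],[0,0,1]],"rot":[[0,0,0],[0,0,0],[0,0,0]]}';python3 -m creep '{"jaw":[0.45,0.55,0.6,0.6,0.6,0.6,0.6,0.6],"travel":[[0,0,0],[0,0,0],[0,0,0],[0,0,-10],[0,0,-40],[0,0,-80],[0,0,-120],[0,0,-120]],"rot":[[0,0,0],[0,0,0],[0,0,0],[0,0,0],[0,0,0],[0,0,0],[0,0,0],[0,0,0]]}'
python3 -c "
from h import *
go((.5893,.048,.18),-10)
im=viewer.capture('top'); m=mask(im,(105,130,80),(125,255,255),(380,205,490,350)); (u,v),r=cv2.minEnclosingCircle(big(m)); print(ray('top',(u,v),.07))
cv2.imwrite('pics/s3.png',cv2.resize(viewer.capture('scene')[60:280,120:420,::-1],None,fx=2.5,fy=2.5))"
```

```text
t: 6.43
eef_pos: [0.5611, -0.3231, 0.21]
tcp_rot: [0.766, 0.643, 0.0, -0.0]
force: [-3.2, 0.5, 7.1]
gripper_width: 0.378
finger_force: 60.4
t: 7.1
eef_pos: [0.5635, -0.3259, 0.3388]
tcp_rot: [0.766, 0.642, 0.003, 0.008]
force: [1.0, -0.6, 1.5]
gripper_width: 0.598
finger_force: 0.0
pos [ 563.5 -325.9  338.8] travel [372.6 -40.    1.3] rot [ 0.016  0.005 -0.001] joint7 0.55 t 7.1
[[ 0.560332   -0.31677502  0.07      ]]
```

View pics/s3.png

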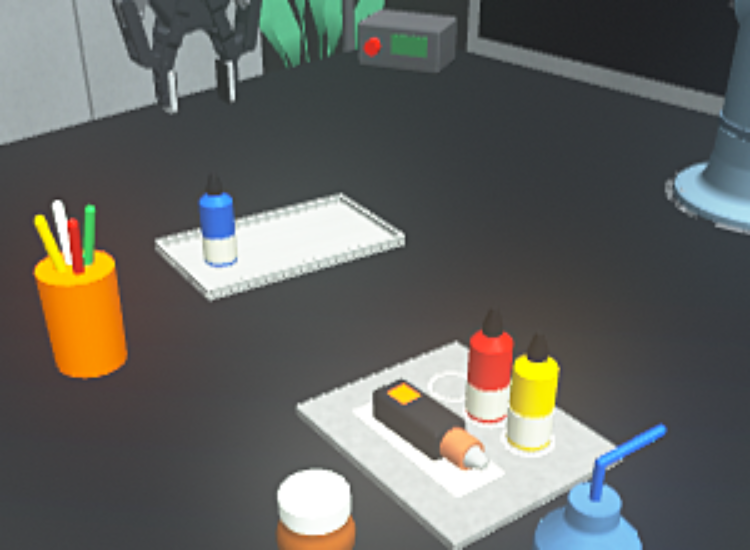

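Blue stands upright in the tray at crop (218,225), and its empty ring shows at (450,388). The release height matches prediction, so red is next.

```bash
python3 -m creep '{"jaw":[0.65,0.65,0.65,0.65,0.65,0.65,0.65,0.65],"travel":[[372,-40,0],[372,-40,0],[372,-40,0],[372,-40,0],[372,-40,0],[372,-40,0],[372,-40,0],[372,-40,0]],"rot":[[0,0,0],[0,0,0],[0,0,0],[0,0,0],[0,0,0],[0,0,0],[0,0,0],[0,0,0]]}';python3 -m creep '{"jaw":[0.65,0.65,0.65,0.65],"travel":[[40,-4,0],[40,-4,0],[40,-4,0],[40,-4,0]],"rot":[[0,0,0],[0,0,0],[0,0,0],[0,0,0]]}'
python3 -c "
from h import *
go((.5893,.048,.06),-10)
"
```

```text
t: 7.87
eef_pos: [0.5824, 0.0119, 0.3272]
tcp_rot: [0.766, 0.643, -0.001, -0.001]
force: [1.2, -0.1, -0.9]
gripper_width: 0.649
finger_force: 0.0
t: 8.2
eef_pos: [0.5859, 0.0499, 0.3274]
tcp_rot: [0.766, 0.643, -0.002, -0.0]
force: [0.2, -0.7, 0.6]
gripper_width: 0.647
finger_force: 0.0
pos [585.9  49.9 327.4] travel [ -1.1   4.  112.4] rot [-0.003  0.002  0.001] joint7 -0.12 t 8.2
```

```bash
python3 -m creep '{"jaw":[0.65,0.65,0.65,0.65,0.65,0.65,0.65,0],"travel":[[-1,4,20],[-1,4,55],[-1,4,85],[-1,4,105],[-1,4,112],[-1,4,112],[-1,4,112],[-1,4,112]],"rot":[[0,0,0],[0,0,0],[0,0,0],[0,0,0],[0,0,0],[0,0,0],[0,0,0],[0,0,0]]}'; python3 -m creep '{"jaw":[0,0,0,0],"travel":[[0,0,0],[0,0,0],[0,0,0],[0,0,0]],"rot":[[0,0,0],[0,0,0],[0,0,0],[0,0,0]]}';  python3 -m creep '{"jaw":[0,0,0,0,0,0],"travel":[[0,0,-15],[0,0,-50],[0,0,-90],[0,0,-118],[0,0,-118],[0,0,-118]],"rot":[[0,0,0],[0,0,0],[0,0,0],[0,0,0],[0,0,0],[0,0,0]]}'; python3 -c "
from h import *
go((.492,-.307,.18),-10)"
```

```text
t: 8.87
eef_pos: [0.5914, 0.0471, 0.2185]
tcp_rot: [0.767, 0.642, 0.001, 0.001]
force: [0.6, 0.3, 0.6]
gripper_width: 0.525
finger_force: 0.0
t: 9.2
eef_pos: [0.5914, 0.0478, 0.2188]
tcp_rot: [0.766, 0.643, 0.001, 0.001]
force: [-1.7, -0.6, 6.1]
gripper_width: 0.383
finger_force: 58.9
t: 9.7
eef_pos: [0.5914, 0.0482, 0.3375]
tcp_rot: [0.766, 0.643, 0.003, 0.001]
force: [-0.0, 0.4, -0.6]
gripper_width: 0.385
finger_force: 59.1
pos [591.4  48.2 337.5] travel [-367.1  -36.1    1.3] rot [ 0.005 -0.003 -0.   ] joint7 -0.12 t 9.7
```

```bash
python3 -m creep '{"jaw":[0,0,0,0,0,0,0,0],"travel":[[-25,-2,0],[-65,-6,0],[-106,-10,0],[-147,-14,0],[-188,-18,0],[-229,-22,0],[-270,-26,0],[-310,-30,0]],"rot":[[0,0,0],[0,0,0],[0,0,0],[0,0,0],[0,0,0],[0,0,0],[0,0,0],[0,0,0]]}'; python3 -m creep '{"jaw":[0,0,0,0,0],"travel":[[-30,-4,0],[-50,-5,0],[-57,-6,0],[-57,-6,0],[-57,-6,0]],"rot":[[0,0,0],[0,0,0],[0,0,0],[0,0,0],[0,0,0]]}';python3 -c "
from h import *
go((.492,-.307,.059),-10)"
```

```text
t: 10.37
eef_pos: [0.5052, -0.2531, 0.333]
tcp_rot: [0.766, 0.643, -0.001, -0.001]
force: [0.9, -0.3, -0.3]
gripper_width: 0.377
finger_force: 59.1
t: 10.78
eef_pos: [0.4912, -0.3056, 0.3335]
tcp_rot: [0.766, 0.643, -0.0, -0.001]
force: [0.5, 0.3, 0.0]
gripper_width: 0.383
finger_force: 59.1
pos [ 491.2 -305.6  333.5] travel [ -1.5   1.2 119.5] rot [-0.002 -0.002  0.   ] joint7 0.56 t 10.78
```

```bash
python3 -m creep '{"jaw":[0,0,0,0,0,0,0,0],"travel":[[-1,1,30],[-1,1,65],[-1,1,95],[-1,1,110],[-1,1,115],[-1,1,117],[-1,1,117],[-1,1,117]],"rot":[[0,0,0],[0,0,0],[0,0,0],[0,0,0],[0,0,0],[0,0,0],[0,0,0],[0,0,0]]}'; python3 -m creep '{"jaw":[0,0,0,0,0],"travel":[[0,0,0],[0,0,1],[0,0,2],[0,0,3],[0,0,3]],"rot":[[0,0,0],[0,0,0],[0,0,0],[0,0,0],[0,0,0]]}'
```

```text
t: 11.45
eef_pos: [0.4931, -0.3078, 0.2191]
tcp_rot: [0.766, 0.643, 0.001, 0.001]
force: [1.2, 0.6, -0.1]
gripper_width: 0.379
finger_force: 59.1
t: 11.87
eef_pos: [0.4918, -0.3082, 0.2149]
tcp_rot: [0.766, 0.643, 0.0, -0.0]
force: [0.1, 0.6, 0.2]
gripper_width: 0.383
finger_force: 59.1
```

```bash
python3 -m creep '{"jaw":[0,0,0,0,0],"travel":[[0,0,1],[0,0,2],[0,0,2.5],[0,0,2.5],[0,0,2.5]],"rot":[[0,0,0],[0,0,0],[0,0,0],[0,0,0],[0,0,0]]}'
```

```text
t: 12.28
eef_pos: [0.4918, -0.3085, 0.2128]
tcp_rot: [0.766, 0.643, 0.0, 0.0]
force: [-1.9, 0.9, 4.9]
gripper_width: 0.382
finger_force: 59.6
```

Contact. Release, lift and go to yellow.

```bash
python3 -m creep '{"jaw":[0.45,0.55,0.6,0.6,0.6,0.6,0.6,0.6],"travel":[[0,0,0],[0,0,0],[0,0,0],[0,0,-10],[0,0,-40],[0,0,-80],[0,0,-120],[0,0,-120]],"rot":[[0,0,0],[0,0,0],[0,0,0],[0,0,0],[0,0,0],[0,0,0],[0,0,0],[0,0,0]]}'
python3 -c "
from h import *
go((.596,.092,.18),-10)"
```

```text
t: 12.95
eef_pos: [0.4943, -0.3112, 0.3412]
tcp_rot: [0.767, 0.642, 0.003, 0.007]
force: [0.5, -1.7, 1.4]
gripper_width: 0.603
finger_force: 0.0
pos [ 494.3 -311.2  341.2] travel [414.8  29.4   4.9] rot [ 0.015  0.004 -0.002] joint7 0.57 t 12.95
```

```bash
python3 -m creep '{"jaw":[0.65,0.65,0.65,0.65,0.65,0.65,0.65,0.65],"travel":[[415,29,0],[415,29,0],[415,29,0],[415,29,0],[415,29,0],[415,29,0],[415,29,0],[415,29,0]],"rot":[[0,0,0],[0,0,0],[0,0,0],[0,0,0],[0,0,0],[0,0,0],[0,0,0],[0,0,0]]}';python3 -m creep '{"jaw":[0.65,0.65,0.65,0.65,0.65],"travel":[[80,6,0],[80,6,0],[80,6,0],[80,6,0],[80,6,0]],"rot":[[0,0,0],[0,0,0],[0,0,0],[0,0,0],[0,0,0]]}'
python3 -c "
from h import *
go((.596,.092,.06),-10)
im=viewer.capture('top'); cv2.imwrite('pics/t4raw.png',im[:,:,::-1])
"
```

```text
t: 13.62
eef_pos: [0.5727, 0.0172, 0.3329]
tcp_rot: [0.766, 0.643, 0.001, 0.0]
force: [1.0, -0.0, 0.3]
gripper_width: 0.649
finger_force: 0.0
t: 14.03
eef_pos: [0.5924, 0.0928, 0.3324]
tcp_rot: [0.766, 0.643, -0.0, 0.0]
force: [0.1, -1.4, 0.3]
gripper_width: 0.647
finger_force: 0.0
pos [592.4  92.8 332.4] travel [ -0.    3.7 117.4] rot [0.    0.001 0.   ] joint7 -0.19 t 14.03
```

```bash
python3 -m creep '{"jaw":[0.65,0.65,0.65,0.65,0.65,0.65,0.65,0],"travel":[[0,4,20],[0,4,55],[0,4,85],[0,4,108],[0,4,116],[0,4,116],[0,4,116],[0,4,116]],"rot":[[0,0,0],[0,0,0],[0,0,0],[0,0,0],[0,0,0],[0,0,0],[0,0,0],[0,0,0]]}'; python3 -m creep '{"jaw":[0,0,0,0],"travel":[[0,0,0],[0,0,0],[0,0,0],[0,0,0]],"rot":[[0,0,0],[0,0,0],[0,0,0],[0,0,0]]}';  python3 -m creep '{"jaw":[0,0,0,0,0,0],"travel":[[0,0,-15],[0,0,-50],[0,0,-90],[0,0,-118],[0,0,-118],[0,0,-118]],"rot":[[0,0,0],[0,0,0],[0,0,0],[0,0,0],[0,0,0],[0,0,0]]}'; python3 -c "
from h import *
go((.424,-.291,.18),-10)"
```

```text
t: 14.75
eef_pos: [0.5976, 0.0914, 0.2183]
tcp_rot: [0.767, 0.642, 0.002, 0.001]
force: [0.1, -0.1, -0.6]
gripper_width: 0.523
finger_force: 0.0
t: 15.08
eef_pos: [0.5975, 0.0921, 0.2186]
tcp_rot: [0.766, 0.643, 0.002, 0.001]
force: [-1.8, -0.3, 6.0]
gripper_width: 0.386
finger_force: 58.4
t: 15.58
eef_pos: [0.5975, 0.0923, 0.3374]
tcp_rot: [0.766, 0.643, 0.003, 0.001]
force: [-0.8, -0.3, -0.4]
gripper_width: 0.385
finger_force: 58.7
pos [597.5  92.3 337.4] travel [-4.077e+02 -1.042e+02  4.000e-01] rot [ 0.006 -0.003 -0.   ] joint7 -0.18 t 15.58
```

```bash
python3 -m creep '{"jaw":[0,0,0,0,0,0,0,0],"travel":[[-25,-6,0],[-64,-16,0],[-104,-27,0],[-144,-37,0],[-184,-47,0],[-224,-57,0],[-264,-67,0],[-304,-78,0]],"rot":[[0,0,0],[0,0,0],[0,0,0],[0,0,0],[0,0,0],[0,0,0],[0,0,0],[0,0,0]]}'; python3 -m creep '{"jaw":[0,0,0,0,0,0],"travel":[[-40,-10,0],[-75,-18,0],[-98,-24,0],[-104,-26,0],[-104,-26,0],[-104,-26,0]],"rot":[[0,0,0],[0,0,0],[0,0,0],[0,0,0],[0,0,0],[0,0,0]]}';python3 -c "
from h import *
go((.424,-.291,.059),-10)"
```

```text
t: 16.25
eef_pos: [0.4649, -0.1945, 0.3329]
tcp_rot: [0.766, 0.643, -0.001, -0.001]
force: [1.2, -0.8, -0.7]
gripper_width: 0.388
finger_force: 58.7
t: 16.75
eef_pos: [0.4229, -0.2904, 0.3332]
tcp_rot: [0.766, 0.643, -0.0, -0.001]
force: [0.7, 0.1, -0.2]
gripper_width: 0.386
finger_force: 58.7
pos [ 422.9 -290.4  333.2] travel [ -0.6   1.4 119.2] rot [-0.002 -0.001 -0.   ] joint7 0.56 t 16.75
```

```bash
python3 -m creep '{"jaw":[0,0,0,0,0,0,0,0],"travel":[[-1,1,30],[-1,1,65],[-1,1,95],[-1,1,110],[-1,1,115],[-1,1,117],[-1,1,118],[-1,1,118]],"rot":[[0,0,0],[0,0,0],[0,0,0],[0,0,0],[0,0,0],[0,0,0],[0,0,0],[0,0,0]]}'; python3 -m creep '{"jaw":[0,0,0,0,0],"travel":[[0,0,0],[0,0,1],[0,0,2],[0,0,3],[0,0,3]],"rot":[[0,0,0],[0,0,0],[0,0,0],[0,0,0],[0,0,0]]}'
```

```text
t: 17.42
eef_pos: [0.4249, -0.2923, 0.2172]
tcp_rot: [0.766, 0.643, 0.001, 0.001]
force: [-0.1, -0.6, 0.0]
gripper_width: 0.384
finger_force: 58.7
t: 17.83
eef_pos: [0.4237, -0.2926, 0.2134]
tcp_rot: [0.766, 0.643, 0.0, 0.0]
force: [0.0, 0.1, -0.8]
gripper_width: 0.38
finger_force: 58.7
```

```bash
python3 -m creep '{"jaw":[0,0,0,0],"travel":[[0,0,1],[0,0,1.5],[0,0,1.5],[0,0,1.5]],"rot":[[0,0,0],[0,0,0],[0,0,0],[0,0,0]]}'
```

```text
t: 18.17
eef_pos: [0.4238, -0.2931, 0.2126]
tcp_rot: [0.766, 0.642, 0.0, -0.0]
force: [-1.9, 1.2, 6.1]
gripper_width: 0.388
finger_force: 59.3
```

```bash
python3 -m creep '{"jaw":[0.45,0.55,0.6,0.6,0.6,0.6,0.6,0.6],"travel":[[0,0,0],[0,0,0],[0,0,0],[0,0,-10],[0,0,-40],[0,0,-80],[0,0,-120],[0,0,-120]],"rot":[[0,0,0],[0,0,0],[0,0,0],[0,0,0],[0,0,0],[0,0,0],[0,0,0],[0,0,0]]}'
cat > m.py <<'E'
from h import *
im=viewer.capture('top')
cv2.imwrite('pics/t5.png',cv2.resize(im[155:350,205:490,::-1],None,fx=2.8,fy=2.8,interpolation=cv2.INTER_CUBIC))
for n,lo,hi in (('yellow',(22,120,120),(35,255,255)),('red',(0,150,100),(4,255,255)),('blue',(105,130,80),(125,255,255))):
    (u,v),r=cv2.minEnclosingCircle(big(mask(im,lo,hi,(380,205,490,350)))); print(n,np.round(ray('top',(u,v),.07)*1000,1))
# machine body: contour of non-white within strip
roi=(235,180,305,216)
d=mask(im,(0,0,0),(179,255,90),roi)|mask(im,(5,100,80),(30,255,255),roi)
d=cv2.morphologyEx(d,cv2.MORPH_CLOSE,np.ones((3,3)))
print('body+grip (98x32 exp)',rect('top',d,.036))
print('orange',rect('top',mask(im,(10,120,150),(30,255,255),(270,185,305,212)),.038))
# whites: rings and strip
w=mask(im,(0,0,205),(179,40,255),(210,160,330,262))
for c in cv2.findContours(w,cv2.RETR_EXTERNAL,cv2.CHAIN_APPROX_NONE)[0]:
    if len(c)>20:
        P=ray('top',c[:,0,:],.0105)[:,:2].astype(np.float32)*1000
        print('white',cv2.minAreaRect(P),cv2.minEnclosingCircle(P))
E
python3 m.py
```

```text
t: 18.83
eef_pos: [0.4261, -0.2956, 0.3397]
tcp_rot: [0.767, 0.642, 0.003, 0.007]
force: [1.6, -1.7, -0.1]
gripper_width: 0.6
finger_force: 0.0
yellow [[ 424.6 -285.8   70. ]]
red [[ 490.8 -301.9   70. ]]
blue [[ 560.3 -316.8   70. ]]
body+grip (98x32 exp) (array([647.5,  10.2]), array([22.6, 24.6]), 1.36)
orange (array([647.3,   9.8]), array([23.7, 21.3]), 80.06)
white ((622.5270385742188, 42.90681457519531), (195.91334533691406, 167.37998962402344), 79.78961944580078) ((623.2025146484375, 42.6795654296875), 126.37718200683594)
```

View pics/t5.png

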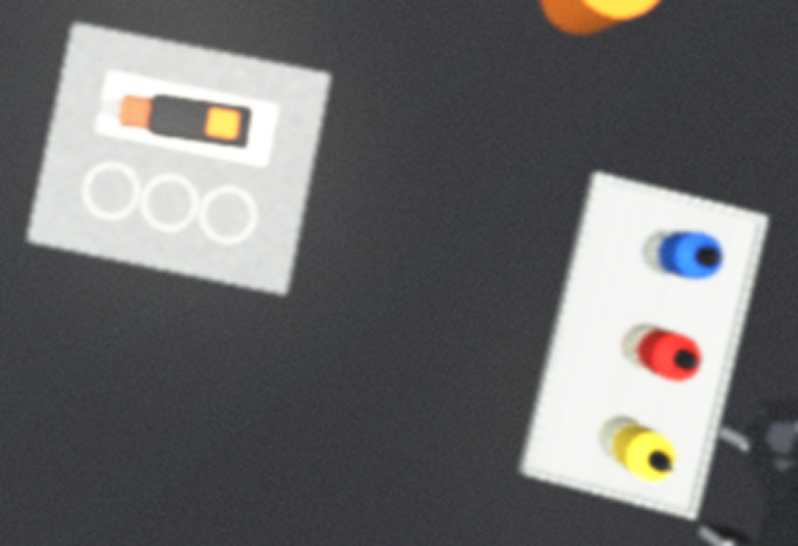

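Blue, red and yellow all stand upright in the tray at crop (690,255), (670,355) and (645,452). The three rings are empty at (110,190), (168,203) and (228,214). I'll now measure the rings and the machine precisely.

Run:
```python
from h import *
im=viewer.capture('top')
hsv=cv2.cvtColor(im,cv2.COLOR_RGB2HSV)
print('row198 V',hsv[198,240:304,2]); print('col 272 V',hsv[180:216,272,2])
cr=im[160:262,210:330,1]; print('grey median',np.median(cr))
V=hsv[:,:,2]
d=np.zeros_like(V); d[183:213,238:303]=((V[183:213,238:303]<150)|(hsv[183:213,238:303,1]>90))*255
c=big(d); print(len(c),cv2.contourArea(c)); print('body',rect('top',d,.034))
# rings: local white above grey (top-hat)
g=cv2.cvtColor(im,cv2.COLOR_RGB2GRAY).astype(np.float32)
med=cv2.medianBlur(g.astype(np.uint8),5)
e0=np.array([623.,43.]);ex=np.array([np.cos(np.radians(-10.1)),np.sin(np.radians(-10.1))]);ey=np.array([-ex[1],ex[0]])
for k in(-45,0,45):
    p=e0-35*ex+k*ey; u,v=proj('top',[p[0]/1e3,p[1]/1e3,.0105])
    x0,y0=int(u)-13,int(v)-13; sub=g[y0:y0+27,x0:x0+27]
    yy,xx=np.mgrid[:27,:27]; r=np.hypot(xx+x0-u,yy+y0-v)
    b=np.median(sub[r<6]); w=np.clip(sub-b-6,0,None)*(r<12.0)*(r>6)
    pts=np.c_[xx[w>8]+x0,yy[w>8]+y0].astype(np.float32)
    # algebraic circle fit, weighted
    W=w[w>8]; A=np.c_[2*pts,np.ones(len(pts))]; s=np.linalg.lstsq(A*W[:,None],(pts**2).sum(1)*W,rcond=None)[0]
    print(k,'exp',p.round(1),'fit',(ray('top',s[:2],.0105)[0,:2]*1e3).round(1),'r px',round(float(np.sqrt(s[2]+s[0]**2+s[1]**2)),2),len(W))
```

```text
row198 V [253 255 255 255 255 255 254 251 248 247 249 249 250 251 251 251 247 224
 158 116 111 114 111 112 111 112 112 112 112 112 112 110 110 112 112 108
 106 118 178 247 255 255 255 255 255 255 255 255 255 254 213 132 105 124
 195 249 255 255 255 255 255 255 254 248]
col 272 V [223 224 223 226 230 240 252 255 254 239 164 108 103 107 106 107 110 111
 110 111 113 111 111 109 140 227 254 255 253 239 225 226 224 226 225 227]
grey median 222.0
109 527.5
body (array([650.3,  38.1]), array([93.6, 28.7]), 82.58)
-45 exp [580.7   4.8] fit [580.4   5.3] r px 9.32 154
0 exp [588.5  49.1] fit [588.3  48.9] r px 9.4 160
45 exp [596.4  93.4] fit [596.1  92.7] r px 9.32 161
```

Run:
```python
from h import *
im=viewer.capture('top')
hsv=cv2.cvtColor(im,cv2.COLOR_RGB2HSV).astype(int);V=hsv[:,:,2];S=hsv[:,:,1]
R=np.zeros(V.shape,bool); R[183:213,236:303]=1
cop=R&(hsv[:,:,0]<14)&(S>80); cop[:,265:]=0
obj=R&((V<185)|(S>70))
body=obj&~cop; body[:,:257]=0
for n,m,z in(('body',body,.036),('copper',cop,.034),('all',obj,.036)):
    d=(m*255).astype(np.uint8); M=cv2.moments(d,True); uv=(M['m10']/M['m00'],M['m01']/M['m00'])
    P=ray('top',np.argwhere(m)[:,::-1],z)[:,:2]*1e3; w,v=np.linalg.eigh(np.cov(P.T)); a=v[:,1]*np.sign(v[1,1])
    print(n,'centroid',P.mean(0).round(1),'axis deg',np.degrees(np.arctan2(a[1],a[0])).round(1),'size',np.sqrt(12*w[::-1]).round(1),rect('top',d,z))
go((.56,.08,.2),80)
```

```text
body centroid [648.8  26.7] axis deg 82.6 size [72.1 29.7] (array([648.8,  27. ]), array([73.3, 29.7]), 82.63)
copper centroid [654.2  73.3] axis deg 132.3 size [22.7 22.2] (array([654.4,  73.4]), array([21.3, 21. ]), 83.24)
all centroid [649.8  35.3] axis deg 83.0 size [91.5 28.3] (array([650.2,  37.8]), array([95.1, 29.7]), 82.63)
pos [ 423.8 -292.5  332.5] travel [390.5  69.4 -22.1] rot [ 1.00e-03 -2.00e-03  1.57e+00] joint7 0.57 t 18.98
```

```bash
python3 -c "
from h import *
go((.6498,.0347,.17),-7.3)"; python3 -m creep '{"jaw":[0.75,0.75,0.75,0.75,0.75,0.75,0.75,0.75],"travel":[[282,164,0],[282,164,0],[282,164,0],[282,164,0],[282,164,0],[282,164,0],[282,164,0],[282,164,0]],"rot":[[0,0,0],[0,0,0],[0,0,0],[0,0,0],[0,0,-0.047],[0,0,-0.047],[0,0,-0.047],[0,0,-0.047]]}'; python3 -c "
from h import *
go((.6498,.0347,.17),-7.3)"
```

```text
pos [ 423.8 -292.5  332.5] travel [361.5 165.7   8. ] rot [ 0.001 -0.001 -0.047] joint7 0.57 t 18.98
t: 19.65
eef_pos: [0.635, -0.0396, 0.3291]
tcp_rot: [0.75, 0.661, -0.001, -0.002]
force: [0.7, 0.4, -0.8]
gripper_width: 0.751
finger_force: 0.0
pos [635.  -39.6 329.1] travel [75.6  5.4  4.1] rot [-0.004 -0.     0.002] joint7 0.13 t 19.65
```

```bash
python3 -m creep '{"jaw":[0.75,0.75,0.75,0.75,0.75,0.75],"travel":[[40,3,0],[70,5,20],[72,5,50],[72,5,80],[72,5,80],[72,5,80]],"rot":[[0,0,0],[0,0,0],[0,0,0],[0,0,0],[0,0,0],[0,0,0]]}'; python3 -c "
from h import *
go((.6498,.0347,.031),-7.3)"
```

```text
t: 20.15
eef_pos: [0.6463, 0.0271, 0.248]
tcp_rot: [0.751, 0.66, -0.004, -0.002]
force: [-0.2, -0.9, 0.1]
gripper_width: 0.748
finger_force: 0.0
pos [646.3  27.1 248. ] travel [ 8.1  3.  61.9] rot [-0.009  0.003 -0.001] joint7 0.07 t 20.15
```

```bash
python3 -m creep '{"jaw":[0.75,0.75,0.75,0.75,0.75],"travel":[[5,3,10],[5,3,30],[5,3,30],[5,3,30],[5,3,30]],"rot":[[0,0,0],[0,0,0],[0,0,0],[0,0,0],[0,0,0]]}'; python3 -c "
from h import *
go((.6498,.0347,.031),-7.3)
cv2.imwrite('pics/s6.png',cv2.resize(viewer.capture('scene')[90:290,200:400,::-1],None,fx=3,fy=3))"
```

```text
t: 20.57
eef_pos: [0.6529, 0.0313, 0.2233]
tcp_rot: [0.751, 0.66, 0.001, 0.001]
force: [0.3, -0.0, 0.1]
gripper_width: 0.744
finger_force: 0.0
pos [652.9  31.3 223.3] travel [ 3.  -3.6 37.3] rot [ 0.002 -0.    -0.002] joint7 0.08 t 20.57
```

View pics/s6.png

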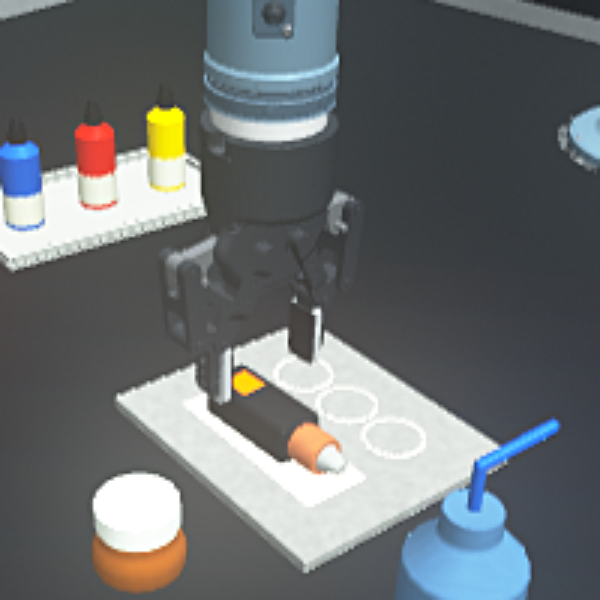

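The fingers straddle the black body, with the far finger at crop (220,390) and the near one at (308,345), and all three bottles stand in the tray. I'll lower and grip.

```bash
python3 -m creep '{"jaw":[0.75,0.75,0.75,0.75,0.75,0.75,0.75],"travel":[[3,-3,5],[3,-3,15],[3,-3,25],[3,-3,33],[3,-3,37],[3,-3,37],[3,-3,37]],"rot":[[0,0,0],[0,0,0],[0,0,0],[0,0,0],[0,0,0],[0,0,0],[0,0,0]]}'; python3 -m creep '{"jaw":[0.5,0,0,0,0,0,0],"travel":[[0,0,0],[0,0,0],[0,0,0],[0,0,0],[0,0,0],[0,0,0],[0,0,0]],"rot":[[0,0,0],[0,0,0],[0,0,0],[0,0,0],[0,0,0],[0,0,0],[0,0,0]]}'
```

```text
t: 21.2
eef_pos: [0.6493, 0.0351, 0.184]
tcp_rot: [0.751, 0.66, -0.001, -0.0]
force: [1.0, 0.3, 0.3]
gripper_width: 0.751
finger_force: 0.0
t: 21.78
eef_pos: [0.65, 0.0352, 0.1856]
tcp_rot: [0.751, 0.66, 0.001, 0.0]
force: [-0.8, -0.0, 4.1]
gripper_width: 0.364
finger_force: 62.5
```

```bash
python3 -m creep '{"jaw":[0,0,0,0,0,0,0],"travel":[[0,0,-10],[0,0,-30],[0,0,-60],[0,0,-90],[0,0,-110],[0,0,-110],[0,0,-110]],"rot":[[0,0,0],[0,0,0],[0,0,0],[0,0,0],[0,0,0],[0,0,0],[0,0,0]]}'; python3 -c "
from h import *
go((.4775,.3143,.14),-80.8)
cv2.imwrite('pics/s7.png',cv2.resize(viewer.capture('scene')[90:290,200:400,::-1],None,fx=2,fy=2))"
```

```text
t: 22.37
eef_pos: [0.6496, 0.0353, 0.2957]
tcp_rot: [0.751, 0.66, 0.001, 0.0]
force: [0.6, 0.2, -2.0]
gripper_width: 0.364
finger_force: 62.1
pos [649.6  35.3 295.7] travel [ 254.8 -206.3    0.6] rot [ 1.000e-03 -2.000e-03  1.282e+00] joint7 0.03 t 22.37
```

View pics/s7.png

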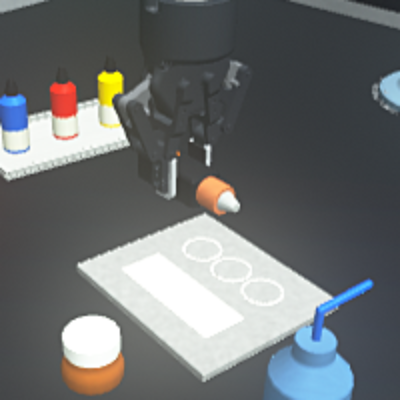

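The machine is held level at crop (200,180), its grip and point clear of the rack. I'll carry it to the pad.

```bash
python3 -m creep '{"jaw":[0,0,0,0,0,0,0,0],"travel":[[18,-14,0],[45,-36,0],[75,-61,0],[105,-85,0],[135,-109,0],[165,-134,0],[195,-158,0],[220,-178,0]],"rot":[[0,0,0.08],[0,0,0.2],[0,0,0.32],[0,0,0.44],[0,0,0.56],[0,0,0.68],[0,0,0.8],[0,0,0.92]]}'; python3 -c "
from h import *
go((.4775,.3143,.14),-80.8)"
```

```text
t: 23.08
eef_pos: [0.4976, 0.2786, 0.292]
tcp_rot: [0.966, 0.257, -0.003, 0.0]
force: [0.2, 0.6, -2.2]
gripper_width: 0.36
finger_force: 61.9
pos [497.6 278.6 292. ] travel [  0.3 -40.9  -2.9] rot [0.    0.006 0.359] joint7 -1.28 t 23.08
```

```bash
python3 -m creep '{"jaw":[0,0,0,0,0,0],"travel":[[0,-20,0],[0,-36,0],[0,-40,0],[0,-40,0],[0,-40,0],[0,-40,0]],"rot":[[0,0,0.1],[0,0,0.2],[0,0,0.3],[0,0,0.36],[0,0,0.36],[0,0,0.36]]}'; python3 -c "
from h import *
go((.4775,.3143,.025),-80.8)"
```

```text
t: 23.58
eef_pos: [0.48, 0.3105, 0.2929]
tcp_rot: [0.997, 0.082, -0.001, 0.001]
force: [-0.4, -0.2, -2.5]
gripper_width: 0.363
finger_force: 61.9
pos [480.  310.5 292.9] travel [ -1.5  -4.5 112.8] rot [0.003 0.003 0.004] joint7 -1.65 t 23.58
```

```bash
python3 -m creep '{"jaw":[0,0,0,0,0,0,0,0],"travel":[[-1,-4,10],[-1,-4,40],[-1,-4,70],[-1,-4,90],[-1,-4,100],[-1,-4,105],[-1,-4,105],[-1,-4,105]],"rot":[[0,0,0.004],[0,0,0.004],[0,0,0.004],[0,0,0.004],[0,0,0.004],[0,0,0.004],[0,0,0.004],[0,0,0.004]]}'; python3 -c "
from h import *
go((.4775,.3143,.024),-80.8)"
```

```text
t: 24.25
eef_pos: [0.4802, 0.3146, 0.1904]
tcp_rot: [0.997, 0.079, 0.001, -0.0]
force: [-0.0, -0.8, -2.2]
gripper_width: 0.365
finger_force: 61.9
pos [480.2 314.6 190.4] travel [-2.7 -0.1 11.4] rot [-0.    -0.001 -0.002] joint7 -1.56 t 24.25
```

```bash
python3 -m creep '{"jaw":[0,0,0,0,0,0,0,0],"travel":[[-2,0,2],[-2,0,4],[-2,0,6],[-2,0,7],[-2,0,8],[-2,0,9],[-2,0,9],[-2,0,9]],"rot":[[0,0,0],[0,0,0],[0,0,0],[0,0,0],[0,0,0],[0,0,0],[0,0,0],[0,0,0]]}'; python3 -m creep '{"jaw":[0,0,0,0],"travel":[[0,0,0.5],[0,0,1],[0,0,1.5],[0,0,1.5]],"rot":[[0,0,0],[0,0,0],[0,0,0],[0,0,0]]}'
```

```text
t: 24.92
eef_pos: [0.4775, 0.3143, 0.1807]
tcp_rot: [0.997, 0.079, -0.0, 0.0]
force: [-0.1, -0.3, -1.9]
gripper_width: 0.363
finger_force: 61.9
t: 25.25
eef_pos: [0.4776, 0.3143, 0.1795]
tcp_rot: [0.997, 0.079, -0.0, -0.0]
force: [-1.1, -0.4, 0.8]
gripper_width: 0.361
finger_force: 62.4
```

```bash
python3 -m creep '{"jaw":[0,0,0],"travel":[[0,0,0.7],[0,0,0.7],[0,0,0.7]],"rot":[[0,0,0],[0,0,0],[0,0,0]]}'; python3 -m creep '{"jaw":[0.4,0.5,0.6,0.7,0.7,0.7,0.7,0.7],"travel":[[0,0,0],[0,0,0],[0,0,0],[0,0,0],[0,0,-15],[0,0,-50],[0,0,-90],[0,0,-130]],"rot":[[0,0,0],[0,0,0],[0,0,0],[0,0,0],[0,0,0],[0,0,0],[0,0,0],[0,0,0]]}'; python3 -c "
from h import *
go((.53,.15,.2),-10)"
```

```text
t: 25.5
eef_pos: [0.4777, 0.3142, 0.1795]
tcp_rot: [0.997, 0.079, -0.0, -0.0]
force: [-2.2, -0.8, 6.0]
gripper_width: 0.36
finger_force: 63.1
t: 26.17
eef_pos: [0.4772, 0.3138, 0.3102]
tcp_rot: [0.997, 0.079, -0.001, 0.001]
force: [1.5, 1.0, -0.3]
gripper_width: 0.697
finger_force: 0.0
pos [477.2 313.8 310.2] travel [ 26.3 170.1 -44.6] rot [ 1.000e-03  2.000e-03 -1.238e+00] joint7 -1.68 t 26.17
```

Moving away and checking the machine on the pad.

```bash
python3 -m creep '{"jaw":[0.65,0.65,0.65,0.65,0.65,0.65,0.65,0.65],"travel":[[26,170,-30],[26,170,-30],[26,170,-30],[26,170,-30],[26,170,-30],[26,170,-30],[26,170,-30],[26,170,-30]],"rot":[[0,0,-1.238],[0,0,-1.238],[0,0,-1.238],[0,0,-1.238],[0,0,-1.238],[0,0,-1.238],[0,0,-1.238],[0,0,-1.238]]}'
python3 - <<'E'
from h import *
im=viewer.capture('top')
cv2.imwrite('pics/t8.png',np.hstack([cv2.resize(im[225:320,100:180,::-1],None,fx=5,fy=5)]))
for n,roi in(('pad',None),):
    g=mask(im,(60,80,40),(90,255,255),(110,225,170,320)); print('pad',rect('top',cv2.morphologyEx(g,cv2.MORPH_CLOSE,np.ones((15,15))),.004))
hsv=cv2.cvtColor(im,cv2.COLOR_RGB2HSV)
m=np.zeros_like(g); x,y,w,h=cv2.boundingRect(big(g)); 
hull=cv2.fillConvexPoly(np.zeros_like(g),cv2.convexHull(np.argwhere(g)[:,::-1].astype(np.int32)),255)
d=cv2.erode(hull,np.ones((5,5)))&~g
print('machine',rect('top',d,.03))
go((.424,-.291,.18),-10)
E
```

```text
t: 26.83
eef_pos: [0.5303, 0.1492, 0.3398]
tcp_rot: [0.836, 0.549, 0.001, -0.0]
force: [-0.3, 0.1, -0.5]
gripper_width: 0.648
finger_force: 0.0
pad (array([551.8, 325.9]), array([12.7, 63.8]), 10.88)Traceback (most recent call last):
  File "<stdin>", line 10, in <module>
  File "h.py", line 17, in rect
    P=ray(n,big(m)[:,0,:],z)[:,:2]
            ~~~^^^
  File "h.py", line 15, in big
    c,_=cv2.findContours(m,cv2.RETR_EXTERNAL,cv2.CHAIN_APPROX_NONE); return max(c,key=cv2.contourArea)
                                                                            ~~~^^^^^^^^^^^^^^^^^^^^^^^
ValueError: max() iterable argument is empty
```

View pics/t8.png

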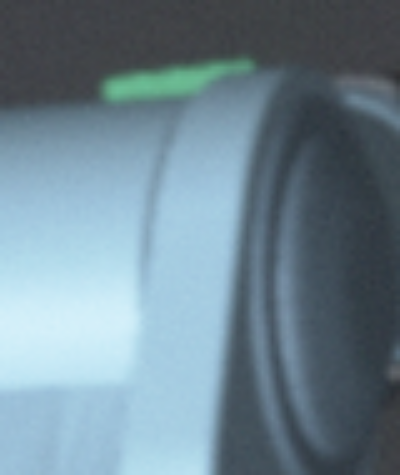

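The arm hides the pad here, so I'll check from the tray side. On to yellow.

```bash
python3 -c "
from h import *
go((.4238,-.293,.18),-10)"
```

```text
pos [530.2 149.5 339.8] travel [-448.7   76.1    4.3] rot [ 0.001 -0.001 -0.229] joint7 -0.51 t 26.88
```

```bash
python3 -m creep '{"jaw":[0.6,0.6,0.6,0.6,0.6,0.6,0.6,0.6],"travel":[[-449,76,0],[-449,76,0],[-449,76,0],[-449,76,0],[-449,76,0],[-449,76,0],[-449,76,0],[-449,76,0]],"rot":[[0,0,-0.229],[0,0,-0.229],[0,0,-0.229],[0,0,-0.229],[0,0,-0.229],[0,0,-0.229],[0,0,-0.229],[0,0,-0.229]]}'; python3 -c "
from h import *
go((.4238,-.293,.18),-10)"
```

```text
t: 27.55
eef_pos: [0.4483, -0.1749, 0.3394]
tcp_rot: [0.77, 0.638, 0.001, 0.0]
force: [0.9, -0.2, 0.6]
gripper_width: 0.602
finger_force: 0.0
pos [ 448.3 -174.9  339.4] travel [-120.6   -2.2    4.2] rot [ 0.001 -0.001 -0.011] joint7 0.29 t 27.55
```

```bash
python3 -m creep '{"jaw":[0.6,0.6,0.6,0.6,0.6,0.6],"travel":[[-110,-2,0],[-110,-2,0],[-110,-2,0],[-112,-2,0],[-112,-2,0],[-112,-2,0]],"rot":[[0,0,-0.008],[0,0,-0.008],[0,0,-0.008],[0,0,-0.008],[0,0,-0.008],[0,0,-0.008]]}'
python3 - <<'E'
from h import *
go((.4238,-.293,.0575),-10)
im=viewer.capture('top')
g=mask(im,(60,80,40),(90,255,255),(110,225,170,320)); print('pad',rect('top',g,.004))
hull=cv2.fillConvexPoly(np.zeros_like(g),cv2.convexHull(big(g)),255)
hsv=cv2.cvtColor(im,cv2.COLOR_RGB2HSV)
d=cv2.erode(hull,np.ones((5,5)))&~g
P=ray('top',big(d)[:,0,:],.03)[:,:2]*1e3; print('machine(98+)',cv2.minAreaRect(P.astype(np.float32)))
cv2.imwrite('pics/t9.png',cv2.resize(im[225:320,100:180,::-1],None,fx=4,fy=4))
E
```

```text
t: 28.05
eef_pos: [0.4272, -0.2821, 0.3387]
tcp_rot: [0.767, 0.642, 0.0, -0.0]
force: [-0.7, 1.2, -0.3]
gripper_width: 0.596
finger_force: 0.0
pos [ 427.2 -282.1  338.7] travel [-11.4  -1.4 126.2] rot [-0.    -0.001 -0.002] joint7 0.59 t 28.05
pad (array([487.6, 316.2]), array([142.3,  66.9]), 9.12)
machine(98+) ((491.0006103515625, 311.4229431152344), (112.11344909667969, 36.82875442504883), 9.05533218383789)
```

View pics/t9.png

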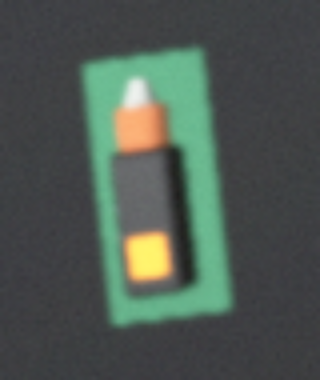

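The machine lies lengthwise on the pad, point up at crop (138,90) and body at (155,220). Its length is 112 mm as expected, aligned within 0.1° and centred within about 3 mm. Next I'll pick yellow.

```bash
python3 -m creep '{"jaw":[0.6,0.6,0.6,0.6],"travel":[[0,0,30],[0,0,50],[0,0,50],[0,0,50]],"rot":[[0,0,0],[0,0,0],[0,0,0],[0,0,0]]}'; python3 -c "
from h import *
go((.4238,-.293,.0575),-10)"
```

```text
t: 28.43
eef_pos: [0.4274, -0.2806, 0.2877]
tcp_rot: [0.765, 0.644, -0.001, -0.002]
force: [-0.0, -0.1, -0.1]
gripper_width: 0.602
finger_force: 0.0
pos [ 427.4 -280.6  287.7] travel [-13.   -1.1  75.2] rot [-0.003 -0.001  0.002] joint7 0.67 t 28.43
```

```bash
python3 -m creep '{"jaw":[0.6,0.6,0.6,0.6,0.6],"travel":[[-13,-1,0],[-13,-1,0],[-13,-1,5],[-13,-1,5],[-13,-1,5]],"rot":[[0,0,0],[0,0,0],[0,0,0],[0,0,0],[0,0,0]]}'; python3 -c "
from h import *
go((.4238,-.293,.0575),-10)"
```

```text
t: 28.85
eef_pos: [0.4242, -0.2945, 0.2838]
tcp_rot: [0.766, 0.643, 0.0, -0.0]
force: [0.4, 0.7, 0.8]
gripper_width: 0.599
finger_force: 0.0
pos [ 424.2 -294.5  283.8] travel [ 1.4 -0.7 71.3] rot [ 0.    -0.001  0.   ] joint7 0.7 t 28.85
```

```bash
python3 -m creep '{"jaw":[0.6,0.6,0.6,0.6,0.6,0.6,0],"travel":[[1,-1,20],[1,-1,45],[1,-1,64],[1,-1,71],[1,-1,71],[1,-1,71],[1,-1,71]],"rot":[[0,0,0],[0,0,0],[0,0,0],[0,0,0],[0,0,0],[0,0,0],[0,0,0]]}';python3 -m creep '{"jaw":[0,0,0,0],"travel":[[0,0,0],[0,0,0],[0,0,0],[0,0,0]],"rot":[[0,0,0],[0,0,0],[0,0,0],[0,0,0]]}';python3 -m creep '{"jaw":[0,0,0,0,0,0],"travel":[[0,0,-15],[0,0,-50],[0,0,-90],[0,0,-120],[0,0,-120],[0,0,-120]],"rot":[[0,0,0],[0,0,0],[0,0,0],[0,0,0],[0,0,0],[0,0,0]]}'; python3 -c "
from h import *
go((.5961,.0925,.18),-10)"
```

```text
t: 29.43
eef_pos: [0.4236, -0.2946, 0.2137]
tcp_rot: [0.766, 0.643, 0.0, 0.001]
force: [-0.2, 1.0, 0.9]
gripper_width: 0.471
finger_force: 0.4
t: 29.77
eef_pos: [0.4235, -0.2947, 0.2139]
tcp_rot: [0.766, 0.643, 0.001, 0.001]
force: [-1.6, 0.5, 6.7]
gripper_width: 0.386
finger_force: 58.7
t: 30.27
eef_pos: [0.4238, -0.2945, 0.3346]
tcp_rot: [0.766, 0.643, 0.002, 0.002]
force: [0.2, 1.0, -1.5]
gripper_width: 0.387
finger_force: 59.0
pos [ 423.8 -294.5  334.6] travel [4.111e+02 1.024e+02 2.000e-01] rot [ 0.006 -0.    -0.   ] joint7 0.63 t 30.27
```

```bash
python3 -m creep '{"jaw":[0,0,0,0,0,0,0,0],"travel":[[25,6,0],[64,16,0],[104,26,0],[144,36,0],[184,46,0],[224,56,0],[264,66,0],[304,76,0]],"rot":[[0,0,0],[0,0,0],[0,0,0],[0,0,0],[0,0,0],[0,0,0],[0,0,0],[0,0,0]]}'; python3 -m creep '{"jaw":[0,0,0,0,0,0,0],"travel":[[40,10,0],[75,18,0],[100,24,0],[107,26,0],[107,26,0],[107,26,0],[107,26,0]],"rot":[[0,0,0],[0,0,0],[0,0,0],[0,0,0],[0,0,0],[0,0,0],[0,0,0]]}';python3 -c "
from h import *
go((.596,.092,.0648),-10)"
```

```text
t: 30.93
eef_pos: [0.5502, -0.0056, 0.3305]
tcp_rot: [0.766, 0.643, -0.001, -0.001]
force: [-0.1, -1.2, -0.1]
gripper_width: 0.38
finger_force: 58.9
t: 31.52
eef_pos: [0.5941, 0.09, 0.3317]
tcp_rot: [0.767, 0.641, -0.001, -0.0]
force: [-0.3, -0.9, -0.2]
gripper_width: 0.384
finger_force: 58.9
pos [594.1  90.  331.7] travel [  2.5   1.7 111.8] rot [-0.002  0.002 -0.004] joint7 -0.09 t 31.52
```

```bash
python3 -m creep '{"jaw":[0,0,0,0,0,0,0,0],"travel":[[2.5,2,25],[2.5,2,60],[2.5,2,90],[2.5,2,102],[2.5,2,105],[2.5,2,106],[2.5,2,106],[2.5,2,106]],"rot":[[0,0,0],[0,0,0],[0,0,0],[0,0,0],[0,0,0],[0,0,0],[0,0,0],[0,0,0]]}';python3 -c "
from h import *
go((.596,.092,.0648),-10)"
```

```text
t: 32.18
eef_pos: [0.5986, 0.0945, 0.2287]
tcp_rot: [0.766, 0.642, 0.002, 0.001]
force: [0.2, -0.9, -0.4]
gripper_width: 0.383
finger_force: 58.9
pos [598.6  94.5 228.7] travel [-2.9 -2.1  8.9] rot [ 0.004 -0.001 -0.001] joint7 -0.01 t 32.18
```

```bash
python3 -m creep '{"jaw":[0,0,0,0,0,0],"travel":[[-2.5,-2,2],[-2.5,-2,4],[-2.5,-2,5],[-2.5,-2,6],[-2.5,-2,6],[-2.5,-2,6]],"rot":[[0,0,0],[0,0,0],[0,0,0],[0,0,0],[0,0,0],[0,0,0]]}';python3 -c "
from h import *
go((.596,.092,.0648),-10)"
```

```text
t: 32.68
eef_pos: [0.595, 0.093, 0.2205]
tcp_rot: [0.766, 0.643, -0.0, -0.0]
force: [-0.2, 0.1, 0.3]
gripper_width: 0.388
finger_force: 58.9
pos [595.   93.  220.5] travel [-0.8  1.2  0.7] rot [-0.  0. -0.] joint7 -0.0 t 32.68
```

```bash
python3 -m creep '{"jaw":[0,0,0,0,0],"travel":[[-0.8,1,0],[-0.8,1,0.5],[-0.8,1,1],[-0.8,1,1.2],[-0.8,1,1.2]],"rot":[[0,0,0],[0,0,0],[0,0,0],[0,0,0],[0,0,0]]}'
```

```text
t: 33.1
eef_pos: [0.5961, 0.0918, 0.22]
tcp_rot: [0.766, 0.643, 0.0, 0.0]
force: [-1.7, 0.4, 4.4]
gripper_width: 0.385
finger_force: 59.3
```

Contact at the predicted height. Release, retreat towards red's slot, then compare with the first picture.

```bash
python3 -m creep '{"jaw":[0.45,0.55,0.6,0.6,0.6,0.6,0.6,0.6],"travel":[[0,0,0],[0,0,0],[0,0,0],[0,0,-10],[0,0,-40],[0,0,-80],[0,0,-115],[0,0,-115]],"rot":[[0,0,0],[0,0,0],[0,0,0],[0,0,0],[0,0,0],[0,0,0],[0,0,0],[0,0,0]]}'; python3 -c "
from h import *
go((.4918,-.3084,.18),-10)"
```

```text
t: 33.77
eef_pos: [0.5994, 0.091, 0.3429]
tcp_rot: [0.766, 0.642, 0.007, 0.003]
force: [1.7, -0.7, 0.9]
gripper_width: 0.602
finger_force: 0.0
pos [599.4  91.  342.9] travel [-412.1  -36.     4.9] rot [ 0.014 -0.006 -0.001] joint7 -0.09 t 33.77
```

```bash
python3 -m creep '{"jaw":[0.6,0.6,0.6,0.6,0.6,0.6,0.6,0.6],"travel":[[-412,-36,0],[-412,-36,0],[-412,-36,0],[-412,-36,0],[-412,-36,0],[-412,-36,0],[-412,-36,0],[-412,-36,0]],"rot":[[0,0,0],[0,0,0],[0,0,0],[0,0,0],[0,0,0],[0,0,0],[0,0,0],[0,0,0]]}'; python3 -m creep '{"jaw":[0.6,0.6,0.6,0.6,0.6,0.6],"travel":[[-87,-8,0],[-87,-8,0],[-87,-8,0],[-87,-8,0],[-87,-8,0],[-87,-8,0]],"rot":[[0,0,0],[0,0,0],[0,0,0],[0,0,0],[0,0,0],[0,0,0]]}'
cat > cmp.py <<'E'
from h import *
a=cv2.imread('pics/top0.png')[:,:,::-1].copy(); b=viewer.capture('top')
for n,lo,hi in (('yellow',(22,120,120),(35,255,255)),('red',(0,150,100),(4,255,255)),('blue',(105,130,80),(125,255,255))):
    P=[]
    for im in(a,b):
        m=mask(im,lo,hi,(225,205,305,250))
        if m.sum()<255*30: break
        M=cv2.moments(m,True); P.append(ray('top',(M['m10']/M['m00'],M['m01']/M['m00']),.07)[0]*1e3)
    if len(P)==2: print(n,'moved mm',(P[1]-P[0]).round(1)[:2])
E
python3 cmp.py; python3 -c "
from h import *
go((.4918,-.3084,.0575),-10)"
```

```text
t: 34.43
eef_pos: [0.5086, -0.2318, 0.335]
tcp_rot: [0.766, 0.643, 0.001, 0.0]
force: [-0.1, -0.2, 0.5]
gripper_width: 0.603
finger_force: 0.0
t: 34.93
eef_pos: [0.4875, -0.3124, 0.3342]
tcp_rot: [0.765, 0.644, 0.001, -0.001]
force: [1.0, 0.6, -0.2]
gripper_width: 0.601
finger_force: 0.0
yellow moved mm [-0.7  1.7]
pos [ 487.8 -312.   334.1] travel [  4.    3.4 121.6] rot [-0.    -0.002  0.004] joint7 0.66 t 34.98
```

```bash
python3 -m creep '{"jaw":[0.6,0.6,0.6,0.6,0.6,0.6],"travel":[[4,3,10],[4,3,40],[4,3,50],[4,3,50],[4,3,50],[4,3,50]],"rot":[[0,0,0],[0,0,0],[0,0,0],[0,0,0],[0,0,0],[0,0,0]]}'; python3 -c "
from h import *
go((.4918,-.3084,.0575),-10)"
```

```text
t: 35.48
eef_pos: [0.4905, -0.3109, 0.285]
tcp_rot: [0.766, 0.643, 0.0, 0.0]
force: [0.6, 0.2, 0.8]
gripper_width: 0.6
finger_force: 0.0
pos [ 490.5 -310.9  285. ] travel [ 2.7  0.8 72.5] rot [ 0.001  0.001 -0.   ] joint7 0.7 t 35.48
```

```bash
python3 -m creep '{"jaw":[0.6,0.6,0.6,0.6,0.6,0.6,0],"travel":[[2.5,1,20],[2.5,1,45],[2.5,1,64],[2.5,1,72],[2.5,1,72],[2.5,1,72],[2.5,1,72]],"rot":[[0,0,0],[0,0,0],[0,0,0],[0,0,0],[0,0,0],[0,0,0],[0,0,0]]}';python3 -m creep '{"jaw":[0,0,0,0],"travel":[[0,0,0],[0,0,0],[0,0,0],[0,0,0]],"rot":[[0,0,0],[0,0,0],[0,0,0],[0,0,0]]}';python3 -m creep '{"jaw":[0,0,0,0,0,0],"travel":[[0,0,-15],[0,0,-50],[0,0,-90],[0,0,-120],[0,0,-120],[0,0,-120]],"rot":[[0,0,0],[0,0,0],[0,0,0],[0,0,0],[0,0,0],[0,0,0]]}'; python3 -c "
from h import *
go((.5884,.049,.18),-10)"
```

```text
t: 36.07
eef_pos: [0.4922, -0.3094, 0.2141]
tcp_rot: [0.766, 0.643, 0.001, 0.001]
force: [-1.8, 0.2, 0.7]
gripper_width: 0.475
finger_force: 0.6
t: 36.4
eef_pos: [0.492, -0.3095, 0.2142]
tcp_rot: [0.766, 0.642, 0.001, 0.001]
force: [-1.4, 0.3, 6.9]
gripper_width: 0.382
finger_force: 58.8
t: 36.9
eef_pos: [0.4922, -0.3093, 0.3356]
tcp_rot: [0.766, 0.643, 0.002, 0.003]
force: [-0.4, -0.4, -1.3]
gripper_width: 0.387
finger_force: 59.0
pos [ 492.2 -309.3  335.6] travel [369.6  32.3   0.5] rot [ 0.006  0.001 -0.001] joint7 0.65 t 36.9
```

```bash
python3 -m creep '{"jaw":[0,0,0,0,0,0,0,0],"travel":[[25,2,0],[65,6,0],[106,9,0],[147,13,0],[188,16,0],[229,20,0],[270,23,0],[305,26,0]],"rot":[[0,0,0],[0,0,0],[0,0,0],[0,0,0],[0,0,0],[0,0,0],[0,0,0],[0,0,0]]}'; python3 -m creep '{"jaw":[0,0,0,0,0,0,0],"travel":[[30,3,0],[54,5,0],[62,6,0],[64,6,0],[64,6,0],[64,6,0],[64,6,0]],"rot":[[0,0,0],[0,0,0],[0,0,0],[0,0,0],[0,0,0],[0,0,0],[0,0,0]]}';python3 -c "
from h import *
go((.5885,.0482,.0652),-10)"
```

```text
t: 37.57
eef_pos: [0.5696, -0.0089, 0.3309]
tcp_rot: [0.765, 0.644, -0.001, -0.001]
force: [-0.2, -0.3, -0.5]
gripper_width: 0.378
finger_force: 59.0
t: 38.15
eef_pos: [0.5867, 0.0461, 0.3323]
tcp_rot: [0.768, 0.641, -0.001, 0.0]
force: [0.8, -0.4, -0.2]
gripper_width: 0.381
finger_force: 59.0
pos [586.7  46.1 332.3] travel [  2.5   1.4 112.1] rot [-0.     0.001 -0.005] joint7 -0.02 t 38.15
```

```bash
python3 -m creep '{"jaw":[0,0,0,0,0,0,0,0],"travel":[[0,0,25],[0,0,60],[0,0,85],[0,0,97],[0,0,102],[0,0,105],[0,0,105],[0,0,105]],"rot":[[0,0,0],[0,0,0],[0,0,0],[0,0,0],[0,0,0],[0,0,0],[0,0,0],[0,0,0]]}';python3 -c "
from h import *
go((.5885,.0482,.0652),-10)"
```

```text
t: 38.82
eef_pos: [0.5882, 0.0488, 0.229]
tcp_rot: [0.766, 0.642, 0.001, 0.001]
force: [0.2, 0.4, -0.5]
gripper_width: 0.377
finger_force: 59.0
pos [588.2  48.8 229. ] travel [-0.5  0.3  8.8] rot [ 0.003 -0.001 -0.001] joint7 0.08 t 38.82
```

```bash
python3 -m creep '{"jaw":[0,0,0,0,0,0,0],"travel":[[0,0,2],[0,0,4],[0,0,5],[0,0,6],[0,0,7],[0,0,7],[0,0,7]],"rot":[[0,0,0],[0,0,0],[0,0,0],[0,0,0],[0,0,0],[0,0,0],[0,0,0]]}';python3 -c "
from h import *
go((.5885,.0482,.0652),-10)"
```

```text
t: 39.4
eef_pos: [0.5873, 0.0493, 0.2204]
tcp_rot: [0.766, 0.643, 0.0, -0.0]
force: [0.1, 0.8, -1.0]
gripper_width: 0.384
finger_force: 58.9
pos [587.3  49.3 220.4] travel [-0.9  1.4  0.2] rot [-0. -0. -0.] joint7 0.08 t 39.4
```

```bash
python3 -m creep '{"jaw":[0,0,0,0,0],"travel":[[-1,1,0],[-1,1,0],[-1,1,0.5],[-1,1,1],[-1,1,1]],"rot":[[0,0,0],[0,0,0],[0,0,0],[0,0,0],[0,0,0]]}'
```

```text
t: 39.82
eef_pos: [0.5883, 0.0479, 0.2202]
tcp_rot: [0.766, 0.643, 0.0, -0.0]
force: [-2.2, 0.2, 6.4]
gripper_width: 0.382
finger_force: 59.7
```

```bash
python3 -m creep '{"jaw":[0.45,0.55,0.6,0.6,0.6,0.6,0.6,0.6],"travel":[[0,0,0],[0,0,0],[0,0,0],[0,0,-10],[0,0,-40],[0,0,-80],[0,0,-115],[0,0,-115]],"rot":[[0,0,0],[0,0,0],[0,0,0],[0,0,0],[0,0,0],[0,0,0],[0,0,0],[0,0,0]]}'; python3 -c "
from h import *
go((.5611,-.3231,.18),-10)"
```

```text
t: 40.48
eef_pos: [0.5915, 0.0469, 0.3426]
tcp_rot: [0.767, 0.642, 0.006, 0.004]
force: [1.0, -1.1, 0.1]
gripper_width: 0.596
finger_force: 0.0
pos [591.5  46.9 342.6] travel [-369.6   34.8    6.2] rot [ 0.014 -0.005 -0.002] joint7 -0.02 t 40.48
```

```bash
python3 -m creep '{"jaw":[0.6,0.6,0.6,0.6,0.6,0.6,0.6,0.6],"travel":[[-368,36,0],[-368,36,0],[-368,36,0],[-368,36,0],[-368,36,0],[-368,36,0],[-368,36,0],[-368,36,0]],"rot":[[0,0,0],[0,0,0],[0,0,0],[0,0,0],[0,0,0],[0,0,0],[0,0,0],[0,0,0]]}'; python3 -m creep '{"jaw":[0.6,0.6,0.6,0.6,0.6,0.6,0.6],"travel":[[-38,3,0],[-38,3,0],[-38,3,40],[-38,3,50],[-38,3,50],[-38,3,50],[-38,3,50]],"rot":[[0,0,0],[0,0,0],[0,0,0],[0,0,0],[0,0,0],[0,0,0],[0,0,0]]}'
python3 cmp.py; python3 -c "
from h import *
go((.5611,-.3231,.0565),-10)"
```

```text
t: 41.15
eef_pos: [0.5618, -0.2862, 0.3349]
tcp_rot: [0.766, 0.643, 0.0, 0.0]
force: [0.1, 0.3, 0.2]
gripper_width: 0.597
finger_force: 0.0
t: 41.73
eef_pos: [0.5594, -0.322, 0.2858]
tcp_rot: [0.766, 0.643, 0.0, 0.001]
force: [-0.1, 0.0, 0.0]
gripper_width: 0.599
finger_force: 0.0
yellow moved mm [-0.9  1.8]
red moved mm [-3.3  1.2]
pos [ 559.5 -322.2  286.2] travel [-0.6  1.5 74.7] rot [0.003 0.001 0.001] joint7 0.67 t 41.78
```

```bash
python3 -m creep '{"jaw":[0.6,0.6,0.6,0.6,0.6,0.6,0],"travel":[[0,1.5,20],[0,1.5,45],[0,1.5,64],[0,1.5,74],[0,1.5,74],[0,1.5,74],[0,1.5,74]],"rot":[[0,0,0],[0,0,0],[0,0,0],[0,0,0],[0,0,0],[0,0,0],[0,0,0]]}';python3 -m creep '{"jaw":[0,0,0,0],"travel":[[0,0,0],[0,0,0],[0,0,0],[0,0,0]],"rot":[[0,0,0],[0,0,0],[0,0,0],[0,0,0]]}';python3 -m creep '{"jaw":[0,0,0,0,0,0],"travel":[[0,0,-15],[0,0,-50],[0,0,-90],[0,0,-122],[0,0,-122],[0,0,-122]],"rot":[[0,0,0],[0,0,0],[0,0,0],[0,0,0],[0,0,0],[0,0,0]]}'; python3 -c "
from h import *
go((.581,.006,.18),-10)
im=viewer.capture('top')
cv2.imwrite('pics/t10.png',cv2.resize(im[185:255,215:315,::-1],None,fx=7,fy=7,interpolation=cv2.INTER_CUBIC))"
```

```text
t: 42.37
eef_pos: [0.5609, -0.3231, 0.2123]
tcp_rot: [0.766, 0.643, 0.001, 0.002]
force: [0.6, -0.2, -0.0]
gripper_width: 0.474
finger_force: 0.0
t: 42.7
eef_pos: [0.5608, -0.3233, 0.2125]
tcp_rot: [0.766, 0.643, 0.001, 0.002]
force: [-0.3, 0.8, 6.0]
gripper_width: 0.38
finger_force: 59.4
t: 43.2
eef_pos: [0.5606, -0.3235, 0.336]
tcp_rot: [0.766, 0.642, 0.001, 0.003]
force: [0.1, 0.6, -0.9]
gripper_width: 0.376
finger_force: 59.5
pos [ 560.6 -323.5  336. ] travel [328.  -37.4   0.4] rot [ 0.006  0.001 -0.001] joint7 0.64 t 43.2
```

View pics/t10.png

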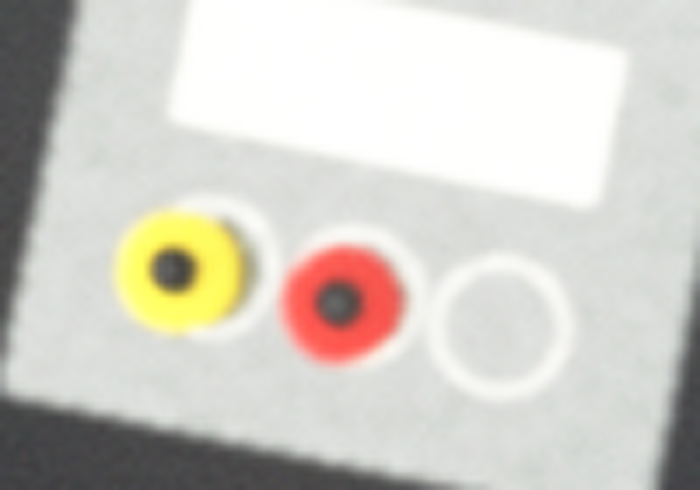

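Yellow (180,270) and red (342,302) stand on their rings. Blue's ring at (501,327) is still free. I'll check how centred they are by projecting the cap position expected over each ring centre.

Run:
```python
from h import *
for n,r in(('y',(596.1,92.7)),('r',(588.3,48.9)),('b',(580.5,5.2))):
    q=[((proj('top',[r[0]/1e3,r[1]/1e3,z])-[215,185]+.5)*7-.5).round(0) for z in(.0105,.076,.1)]
    print(n,'ring,body top,cap tip in crop',q)
b=viewer.capture('top')
a=cv2.imread('pics/top0.png')[:,:,::-1].copy()
for im,nm in((a,'start'),(b,'now')):
  g=cv2.cvtColor(im,cv2.COLOR_RGB2GRAY)
  for n,r in(('y',(596.1,92.7)),('r',(588.3,48.9)),('b',(580.5,5.2))):
    u,v=proj('top',[r[0]/1e3,r[1]/1e3,.098]); x0,y0=int(round(u))-5,int(round(v))-5
    V=im[y0:y0+11,x0:x0+11].max(2).astype(float); w=np.clip(150-V,0,None); yy,xx=np.mgrid[:11,:11]
    if w.sum()<50: continue
    c=((xx*w).sum()/w.sum()+x0,(yy*w).sum()/w.sum()+y0); print(nm,n,'cap off ring mm',(ray('top',c,.096)[0,:2]*1e3-r).round(1))
```

```text
y ring,body top,cap tip in crop [array([210., 267.]), array([183., 264.]), array([173., 263.])]
r ring,body top,cap tip in crop [array([354., 296.]), array([340., 296.]), array([334., 296.])]
b ring,body top,cap tip in crop [array([498., 326.]), array([496., 328.]), array([495., 329.])]
start y cap off ring mm [-1.1 -1.5]
start r cap off ring mm [ 1.2 -2.6]
start b cap off ring mm [2.  0.8]
now y cap off ring mm [-1.8  0. ]
now r cap off ring mm [-2.  -1.3]
```

Yellow and red sit within about 2.4 mm of their ring centres, inside the 3.5 mm margin. Both show roughly a 2 mm bias towards the robot, so I'll aim blue 2 mm further out.

```bash
python3 -m creep '{"jaw":[0,0,0,0,0,0,0,0],"travel":[[25,-3,0],[65,-8,0],[106,-12,0],[147,-17,0],[188,-22,0],[229,-26,0],[268,-31,0],[300,-34,0]],"rot":[[0,0,0],[0,0,0],[0,0,0],[0,0,0],[0,0,0],[0,0,0],[0,0,0],[0,0,0]]}'; python3 -m creep '{"jaw":[0,0,0,0,0,0],"travel":[[18,-3,0],[25,-4,0],[28,-4,0],[28,-4,0],[28,-4,0],[28,-4,0]],"rot":[[0,0,0],[0,0,0],[0,0,0],[0,0,0],[0,0,0],[0,0,0]]}';python3 -c "
from h import *
go((.5823,.006,.0635),-10)"
```

```text
t: 43.97
eef_pos: [0.5776, -0.0168, 0.33]
tcp_rot: [0.765, 0.644, -0.002, -0.002]
force: [0.1, -0.2, -1.8]
gripper_width: 0.383
finger_force: 59.5
t: 44.47
eef_pos: [0.5794, 0.0043, 0.3323]
tcp_rot: [0.768, 0.641, -0.001, 0.0]
force: [-0.1, -0.1, -1.2]
gripper_width: 0.38
finger_force: 59.5
pos [579.4   4.3 332.3] travel [  2.3   2.5 113.8] rot [-0.     0.001 -0.005] joint7 0.06 t 44.47
```

```bash
python3 -m creep '{"jaw":[0,0,0,0,0,0,0,0],"travel":[[0,1.5,25],[0,1.5,60],[0,1.5,85],[0,1.5,97],[0,1.5,103],[0,1.5,106],[0,1.5,106],[0,1.5,106]],"rot":[[0,0,0],[0,0,0],[0,0,0],[0,0,0],[0,0,0],[0,0,0],[0,0,0],[0,0,0]]}'; python3 -m creep '{"jaw":[0,0,0,0,0],"travel":[[0,0,2],[0,0,4],[0,0,5],[0,0,5],[0,0,5]],"rot":[[0,0,0],[0,0,0],[0,0,0],[0,0,0],[0,0,0]]}';python3 -c "
from h import *
go((.5823,.006,.0635),-10)"
```

```text
t: 45.13
eef_pos: [0.5822, 0.0064, 0.2279]
tcp_rot: [0.766, 0.642, 0.001, 0.001]
force: [-0.4, -0.1, -0.9]
gripper_width: 0.38
finger_force: 59.5
t: 45.55
eef_pos: [0.5813, 0.007, 0.2215]
tcp_rot: [0.766, 0.643, 0.0, -0.0]
force: [1.1, 0.1, -0.0]
gripper_width: 0.384
finger_force: 59.5
pos [581.3   7.  221.5] travel [-0.8  1.2  3. ] rot [ 0. -0. -0.] joint7 0.16 t 45.55
```

```bash
python3 -m creep '{"jaw":[0,0,0,0,0,0,0,0],"travel":[[-1,1,0],[-1,1,1],[-1,1,2],[-1,1,2.5],[-1,1,3],[-1,1,3.5],[-1,1,3.5],[-1,1,3.5]],"rot":[[0,0,0],[0,0,0],[0,0,0],[0,0,0],[0,0,0],[0,0,0],[0,0,0],[0,0,0]]}'
```

```text
t: 46.22
eef_pos: [0.5821, 0.0055, 0.2186]
tcp_rot: [0.766, 0.643, 0.0, -0.0]
force: [-2.4, 0.3, 5.4]
gripper_width: 0.374
finger_force: 60.1
```

Contact; release, retreat up and away towards the robot's right.

```bash
python3 -m creep '{"jaw":[0.45,0.55,0.6,0.6,0.6,0.6,0.6,0.6],"travel":[[0,0,0],[0,0,0],[0,0,0],[0,0,-10],[0,0,-40],[0,0,-80],[0,0,-115],[0,0,-130]],"rot":[[0,0,0],[0,0,0],[0,0,0],[0,0,0],[0,0,0],[0,0,0],[0,0,0],[0,0,0]]}'; python3 -m creep '{"jaw":[0.6,0.6,0.6,0.6,0.6,0.6,0.6,0.6],"travel":[[-280,0,0],[-280,0,0],[-280,0,0],[-280,0,0],[-280,0,0],[-280,0,0],[-280,0,0],[-280,0,0]],"rot":[[0,0,0],[0,0,0],[0,0,0],[0,0,0],[0,0,0],[0,0,0],[0,0,0],[0,0,0]]}'; python3 cmp.py
python3 - <<'E'
from h import *
s=viewer.capture('scene')[:,:,::-1]; t=viewer.capture('top')
cv2.imwrite('pics/f.png',np.vstack([s[150:310,110:510],t[120:320,100:500,::-1]]))
for n,r in(('y',(596.1,92.7)),('r',(588.3,48.9)),('b',(580.5,5.2))):
    u,v=proj('top',[r[0]/1e3,r[1]/1e3,.098]); x0,y0=int(round(u))-5,int(round(v))-5
    V=t[y0:y0+11,x0:x0+11].max(2).astype(float); w=np.clip(150-V,0,None); yy,xx=np.mgrid[:11,:11]
    c=((xx*w).sum()/w.sum()+x0,(yy*w).sum()/w.sum()+y0); print(n,'cap off ring mm',(ray('top',c,.096)[0,:2]*1e3-r).round(1))
E
```

```text
t: 46.88
eef_pos: [0.5838, 0.0046, 0.3534]
tcp_rot: [0.767, 0.642, 0.003, 0.002]
force: [0.6, -0.2, 0.8]
gripper_width: 0.599
finger_force: 0.0
t: 47.55
eef_pos: [0.529, -0.2793, 0.3499]
tcp_rot: [0.771, 0.637, -0.002, 0.003]
force: [-0.4, -1.4, 0.6]
gripper_width: 0.6
finger_force: 0.0
yellow moved mm [-0.9  1.9]
red moved mm [-3.4  1.2]
blue moved mm [-1.2 -1.2]
y cap off ring mm [-1.8  0.1]
r cap off ring mm [-2.  -1.3]
b cap off ring mm [1.2 0.2]
```

View pics/f.png

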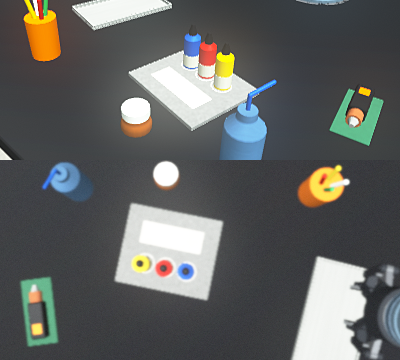

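All three bottles stand upright on their own rings (yellow, red and blue at (140,264), (164,268) and (186,271) in the lower half). The machine lies along the pad, the bystanders are where they were, and the robot is clear.

```bash
python3 -c "
from cell import job
print(job.job_done())"
```

```text
the job is handed in; nothing more can be done
None
```

The job is handed in at about 48 s of the 147 s limit: the machine lies lengthwise on the pad within about 3 mm of its middle, and all three bottles are back upright on their own rings, within about 2.5 mm of centre.

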